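# Close up the dimmer control box

## Task

Close up the grey dimmer box for the day. Lay the wrench, which someone left on the cover plate, on the black rubber mat, set every bulb and plug top that is lying in the box's open wiring bay into the orange parts box (put the glass bulbs down gently, do not drop them) and swing its lid shut; turn the dimmer knob anticlockwise all the way to its off stop before you fit the white cover plate over the two studs of the bay, flush on the rim. Leave the torch, the roll of tape and the screwdriver where they are.

Things in the scene. Friction and masses are not known exactly. Their poses are not given: they have to be found in the camera images.
- dimmer: grey dimmer control box, fixed, 140 (x) x 280 (y) x 46 mm tall; origin at the centre of its underside, z up. Its -y part (y below -50 mm) is a closed black panel with the knob. Its +y part is an open wiring bay 128 x 178 mm inside, centred at y = +45 mm; rim 46 mm, bay floor 34 mm above the origin. A white terminal strip 14 mm wide, 8 mm high crosses the bay's middle along x.
- cover_seat (a point): middle of the bay at rim height (12 mm above the bay floor); axes as the dimmer box's. The cover's origin belongs here. Two upright steel studs, 6 mm in diameter with round tips, stand at y = -81 and +81 mm from it (x = 0) on bosses level with the rim, and rise 22 mm above the rim.
- dimmer_knob (a joint): angle of the dimmer knob (rad): 0 = off, its fully anticlockwise end stop (seen from above); grows clockwise, up to 5.24. Light friction (0.03 N m); it stays where it is left. It starts turned up by 1 to 2.6.
- dimmer_knob_grip (a point): on the knob's upright axis, 37 mm above the panel (7 mm below the knob's top): the point to grip. Black knob: a bar grip 38 mm long, 14 mm thick, 32 mm tall on a 40 mm disc. x lies along the bar and turns with the knob; at off it is turned -0.5 rad (about z, up) from the dimmer box's x. The white pointer is towards -x.
- cover: white cover plate, loose, 136 (x) x 186 (y) x 4 mm, 10 mm holes at y = -81 and +81 mm (x = 0); origin at the centre of its underside, z up. On top a steel bar handle along y through the middle: bar 10 x 10 mm, 90 mm long, its centre 33 mm above the underside, posts at its ends. 0.24 to 0.39 kg. Same after a half turn. Starts flat on the granite, left or right, the wrench on it.
- parts_box: translucent orange box, fixed, 175 (x) x 210 (y) x 65 mm tall, walls and floor 4 mm; origin at the centre of its underside, z up. Its lid is hinged along the top of its +x side.
- lid (a joint): angle of the orange box's lid (rad): 0 = shut, lying on the rim; grows as it opens, up to 1.9. It starts open at 1.55 to 1.75. Stiff hinge: the lid stays where it is left and needs at most about 0.25 N m to move; push it from behind and then all the way down.
- lid_hinge (a point): middle of the lid's hinge line (along the orange box's y axis, on the top of its +x side), 65.5 mm above the granite. The lid is a panel 175 mm long from the hinge, 210 mm wide, 4 mm thick, with a tab 12 mm longer in the middle of its free edge; 0.09 kg. Axes turn with the lid: it extends along -x, its outer (top) face is towards +z.
- lid_edge (a point): middle of the lid's free edge, 175 mm from the hinge (less the tab), at mid thickness
- tool_mat: black rubber mat, fixed, 85 (x) x 210 (y) x 3 mm thick; origin at the centre of its underside. The wrench belongs on it.
- wrench: steel combination wrench 160 mm long along its x axis; shank 17 mm wide (y), 7 mm thick; ring end 32 mm wide at -x, open jaw 38 mm wide at +x, both 8 mm thick. Origin at its middle, on the underside, z up. 0.12 kg. It starts flat on the cover plate, along the plate's y axis, about 43 mm from the plate's middle on its -x side.
- wrench_ring_end (a point): the extreme of the wrench's ring end (x = -80 mm)
- wrench_jaw_end (a point): the extreme of the wrench's open jaw (x = +80 mm)
- bulb_a: downlight bulb, the first: glass reflector 50 mm across at its face, narrowing to a round white base 29 mm in diameter (from 24 to 50 mm above the face: grip here), two small steel pins on top, 56 mm in all. Starts standing face down in the bay; origin at the centre of the face, z along its axis towards the pins. 30 to 60 g. May be absent (None at the start).
- bulb_b: downlight bulb, the second: glass reflector 50 mm across at its face, narrowing to a round white base 29 mm in diameter (from 24 to 50 mm above the face: grip here), two small steel pins on top, 56 mm in all. Starts standing face down in the bay; origin at the centre of the face, z along its axis towards the pins. 30 to 60 g. May be absent (None at the start).
- plug_a: white plastic plug top, the first: rounded block 44 (x) x 46 (y) x 30 mm lying on its back in the bay, three brass pins pointing up another 20 mm (two thin ones at its -x side), a small cable-entry bump on its -x side. Origin at the centre of its back, z up along the pins. 60 g. May be absent (None at the start).
- plug_b: white plastic plug top, the second: rounded block 44 (x) x 46 (y) x 30 mm lying on its back in the bay, three brass pins pointing up another 20 mm (two thin ones at its -x side), a small cable-entry bump on its -x side. Origin at the centre of its back, z up along the pins. 60 g. May be absent (None at the start).
- torch: black torch lying on the granite, 122 mm long along x, 36 mm in diameter at the head; bystander
- tape_roll: blue roll of insulating tape lying flat, 66 mm in diameter, 19 mm tall; bystander
- screwdriver: screwdriver with a yellow handle, 200 mm long along x; bystander
Not all that is in view belongs to the job. Leave any brown or pink look-alike of the plug_a alone.

How it is judged:
By the outcome, as a careful person would: the job done as asked, in the order asked, and still so for the second after the job is handed in, with the robot touching nothing.
Of bulb_a, bulb_b, plug_a, plug_b only 2 to 4 are there at a start; the rules pass over those that are not, and their reading is None.
At some moment in a run one of plug_a, plug_b, wrench, cover may be knocked a few centimetres aside while the robot is not near it.
It also fails if it takes over 210 s, if anything falls off the work surface, if the arm or the gripper's body presses on something with over 40 N, if the wrist force passes 120 N, or if a joint passes its speed limit or range.

## Robot

A 7-joint arm with a two-finger parallel gripper is mounted at the origin on the work surface. World frame = base frame: x ahead of the robot, y to its left, z up, the work surface at z = 0. Lengths are in m, angles in rad, forces in N, time in s.
With the tool pointing down it reaches from about 0.4 to 0.9 m from the base axis. Payload 5.5 kg.
Tool frame: the origin (TCP) lies on the centre line of the jaws, within the pads' length; the fingertips stand 8 mm ahead of it and the grasp point (between the pads) lies 11 mm behind it (env.finger_overhang is the distance from the TCP to the fingertips, in m); z points along the fingers, y is the line along which they close (so a half turn about z gives the same grasp; the last joint's range is limited). The gripper opens to 92 mm and grips with 3 to 60 N. Pads are 19 mm wide; open, the fingers measure 130 mm over their backs; the gripper's body (75 mm by 190 mm) begins 47 mm behind the grasp point.
Start: joints at [-0.916, 0.501, -0.427, 1.55, 0.221, 1.138, -0.21], TCP at [0.248, 0.601, 0.235] pointing down, gripper open.
Joint ranges: [-2.88, 2.88], [-0.31, 2.03], [-1.54, 1.56], [0.2, 2.42], [-1.41, 4.55], [0.19, 2.02], [-2.57, 2.57]. Speed limits (rad/s): [2.57, 2.57, 3.14, 3.14, 3.14, 3.14, 3.14].

## Interface

Orientations are given as a unit quaternion [x, y, z, w].
In Python, from workcell import env gives the robot as it stands.
- The arm moves only by the tool servo_tool, never from a script. Its argument "rows" is a list of rows, each a list of 7 numbers: the shift along the world's x, y, z each as a share of 40 mm, from -1 to 1, then the turn, a rotation vector about the world's x, y, z each as a share of 0.08 rad, from -1 to 1, then the opening, from 0 (shut) to 1 (fully open). In form: [[dx, dy, dz, ax, ay, az, jaw], ...]. A call has 1 to 8 rows; each row shifts and turns the commanded pose from where the row before left it; what a row does not reach is not made up. A row lasts 1/8 s, in which the tool goes at most 62.5 mm and 10.7 degrees, less where a joint would pass 70% of its speed; a pose out of reach is approached as far as the arm can. A call with a number of a shift or a turn outside -1 to 1 is refused whole. A call with a gripper value outside its range is refused whole. The fingers move at their own pace and stop on an object; "newtons" is the grip in N (left out, the last holds). Time passes only in rows, so rows that do not move let the fingers close. It gives the time, the measured TCP pose, the force, the opening and the grip force at its end, in the units of the state.
- env.get_obs(): the state, without advancing time (a new reading comes with each control period).
- env.read_camera(name): name is "side" or "top" or "wrist"; returns the picture (400x640x3 uint8, red, green, blue); there is no depth.
- env.camera_info(name): a dict with "intrinsics" (3x3 intrinsics, pixels), "R" (3x3) and "t" (3): a world point X has camera coordinates R X + t. Camera axes: x right, y down, z forward; pixel columns grow to the right and rows downward; lengths in m; the calibration is good to about 2 mm. A picture is of the moment at which its call begins: read the wrist's pose just before it. camera_info takes no time and is no camera call; for the wrist camera it gives the pose at the moment of the call.
- env.finish_job(): hands the job in; it is judged then, once.
The state is a dict: "t": time; "qpos": joint angles; "joint_velocities": joint speeds; "joint_torque": joint torques, N m; "position": TCP position; "eef_rot": TCP orientation; "wrist_force": force on the tool from outside, world axes, zero at the start; "moment": the same for the moment, N m; "gripper_width": finger opening in m; "grip_force": force on a finger pad.
Only numpy, scipy, OpenCV 4.12 (cv2) and the standard library are available. Lean on these libraries where they do the work, as an engineer would, in place of code of your own. Each camera call takes 0.05 s, during which the arm holds its last target. There are 200 camera calls.

## Working session

There is one attempt and no reset: what is moved stays moved. The work goes in short steps, Python scripts to look and compute and a tool call to move; the robot and the scene stay as the last step left them, time stands still between calls to the robot, and variables do not carry over. Pictures are saved under pics/ and viewed, at most 14 in all, crops included, and the job is handed in when it is done.

Besides the shell and the picture viewer there is one more tool, called after ">>>" as name(argument=value, ...), one argument or row to a line, values as JSON. servo_tool: Moves the arm, as the interface text tells. Its arguments: {"type":"object","properties":{"rows":{"type":"array","items":{"type":"array","items":{"type":"number"}}},"newtons":{"type":"number"}},"required":["rows"]}

```bash
ls; mkdir -p pics; cat > h.py <<'E'
import numpy as np, cv2
from workcell import env
def snap(cam,name,crop=None,scale=1):
    info=env.camera_info(cam); im=np.asarray(env.read_camera(cam))[:,:,::-1]
    np.savez('pics/%s.npz'%name,im=im,K=info["intrinsics"],R=info["R"],t=info["t"])
    cv2.imwrite('pics/%s.png'%name,im); return im
def crop(name,u0,v0,u1,v1,s):
    im=np.load('pics/%s.npz'%name)['im'][v0:v1,u0:u1]
    cv2.imwrite('pics/%s_c%d_%d.png'%(name,u0,v0),cv2.resize(im,None,fx=s,fy=s,interpolation=cv2.INTER_CUBIC))
def ray(name,u,v,z):
    d=np.load('pics/%s.npz'%name); R,t,K=d['R'],d['t'],d['K']
    c=-R.T@t; w=R.T@np.linalg.inv(K)@np.array([u,v,1.]); return c+w*(z-c[2])/w[2]
def proj(name,X):
    d=np.load('pics/%s.npz'%name); p=d['K']@(d['R']@np.array(X)+d['t']); return p[:2]/p[2]
E
python3 - <<'E'
from h import *
for c in ("top","side"):
    snap(c,c+"0"); i=env.camera_info(c); R=np.array(i["R"]);print(c,-R.T@np.array(i["t"]),R[2],i["intrinsics"][0][0])
a=np.load('pics/top0.npz')['im'];b=np.load('pics/side0.npz')['im']
o=env.get_obs();print(o["t"],o["position"],o["eef_rot"],o["gripper_width"],env.finger_overhang)
E
```

```text
pics
top [0.38226026 0.01520541 1.31147132] [ 0.16579435  0.00375083 -0.98615321] 493.8163172515003
side [ 0.1063828  -0.77897198  0.61841456] [ 0.45435811  0.73019267 -0.51027186] 400.2528749622311
0.1 [0.24799749 0.60015553 0.23377078] [ 1.94622556e-01  9.80877802e-01 -8.66699409e-04 -2.14494566e-04] 0.09199654855170793 0.008
```

View pics/top0.png

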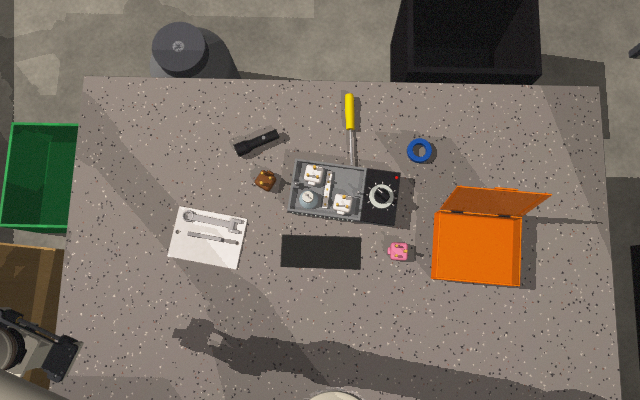

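View pics/side0.png

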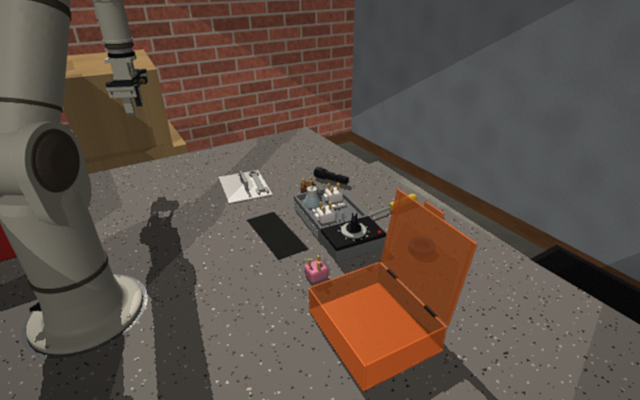

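The top view shows the cover with the wrench at (208,238), and the dimmer at (345,192) with two plugs and a bulb in the bay. The mat is at (321,252) and the open parts box at (478,245). The look-alikes are brown at (266,180) and pink at (399,252). I'll enlarge the dimmer and the cover.

```bash
python3 - <<'E'
from h import *
im=np.load('pics/top0.npz')['im']
a=cv2.resize(im[150:235,275:408],None,fx=6,fy=6,interpolation=cv2.INTER_CUBIC)
cv2.imwrite('pics/a.png',a)
b=cv2.resize(im[178:300,160:370],None,fx=3.8,fy=3.8,interpolation=cv2.INTER_CUBIC)
cv2.imwrite('pics/b.png',b)
E
```

```text
(no output)
```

View pics/a.png

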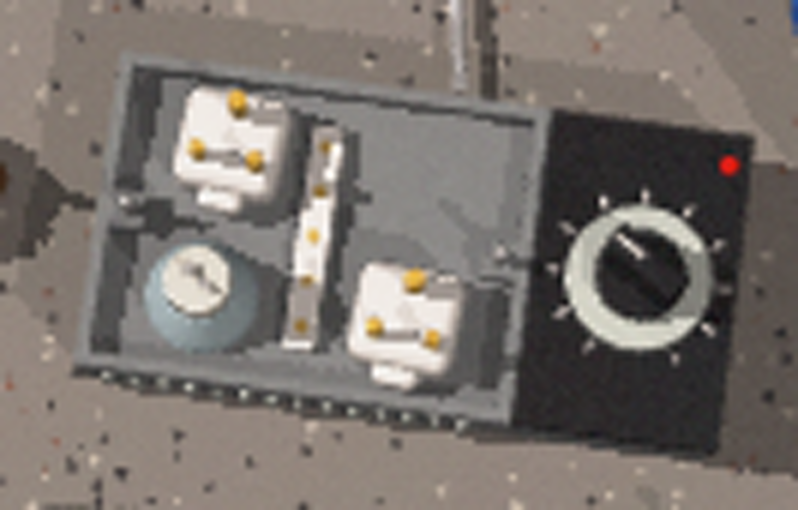

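View pics/b.png

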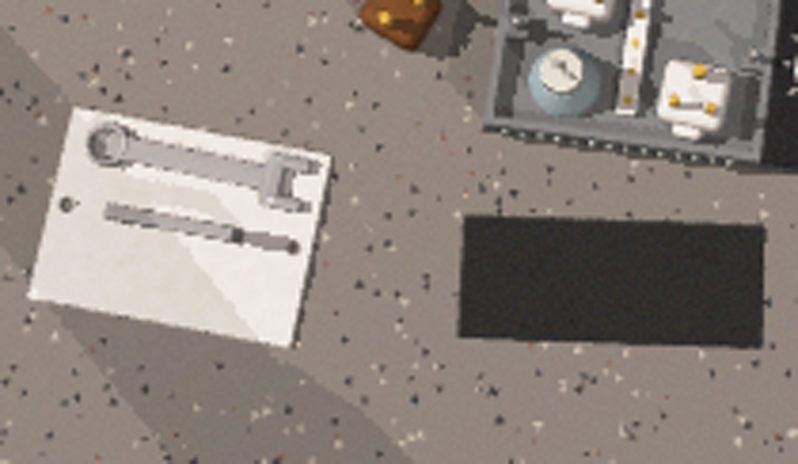

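The dimmer crop shows both plugs, each with three brass pins and a bump towards the robot, at crop (232,140) and (405,305). The bulb base is at (195,280), the stud tips at (125,200) and (503,250), and the knob at (640,275) with its pointer to the upper left. Brown and pink are the look-alikes outside the bay, so the two white plugs in it are the ones meant. In the other crop the wrench ring is at (110,146) and the jaw at (300,184); the mat corners are clear.

```bash
cat >> h.py <<'E'
def cr(u,v,u0,v0,s): return u0+(u+.5)/s-.5, v0+(v+.5)/s-.5
def fit(obj,img):
    "2D rigid fit obj->img; returns x,y,yaw,rms"
    o=np.array(obj,float);w=np.array(img,float)[:,:2];oc=o.mean(0);wc=w.mean(0)
    a=o-oc;b=w-wc;th=np.arctan2((a[:,0]*b[:,1]-a[:,1]*b[:,0]).sum(),(a*b).sum())
    R=np.array([[np.cos(th),-np.sin(th)],[np.sin(th),np.cos(th)]]);t=wc-R@oc
    return t[0],t[1],th,np.abs(o@R.T+t-w).max()
E
python3 - <<'E'
from h import *
np.set_printoptions(precision=4,suppress=True)
A=lambda u,v,z: ray('top0',*cr(u,v,275,150,6),z)
B=lambda u,v,z: ray('top0',*cr(u,v,160,178,3.8),z)
q=[A(122,52,.046),A(752,135,.046),A(718,452,.046),A(82,360,.046)]
d=fit([(.07,.14),(.07,-.14),(-.07,-.14),(-.07,.14)],q);print('dimmer',d,*q)
s=[A(125,200,.068),A(503,250,.068)]; print('studs',s,np.linalg.norm(s[0]-s[1]))
m=(s[0]+s[1])/2;print('seat',m, 'yaw', np.arctan2(*(s[0]-s[1])[[1,0]])-np.pi/2)
for n,p in dict(A=[(238,102),(197,148),(255,160)],B=[(415,280),(374,326),(432,338)]).items():
    print('plug',n,*[A(*x,.084) for x in p])
print('plugtopA',[A(u,v,.064) for u,v in [(190,88),(292,103),(278,200),(175,180)]])
print('plugtopB',[A(u,v,.064) for u,v in [(362,263),(465,283),(452,375),(350,352)]])
print('bulb base',A(195,280,.084),'knob dial',A(640,278,.046),'bar top',A(640,268,.090),'ptr',A(632,246,.09))
c=[B(75,107,.004),B(331,156,.004),B(293,348,.004),B(28,298,.004)]
print('cover',fit([(.068,.093),(.068,-.093),(-.068,-.093),(-.068,.093)],c))
h=[B(105,211,.038),B(298,247,.038)];print('handle',h,np.linalg.norm(h[0]-h[1]))
w=[B(88,143,.011),B(322,188,.011)];print('wrench',w,np.linalg.norm(w[0]-w[1]),B(110,146,.012),B(300,185,.012))
mm=[B(463,215,.003),B(765,225,.003),B(763,348,.003),B(458,338,.003)]
print('mat',fit([(.0425,.105),(.0425,-.105),(-.0425,-.105),(-.0425,.105)],mm))
im=np.load('pics/top0.npz')['im'];cv2.imwrite('pics/c.png',cv2.resize(im[175:295,415:560],None,fx=5,fy=5,interpolation=cv2.INTER_CUBIC))
snap('wrist','w0')
E
```

```text
dimmer (np.float64(0.6105460564776559), np.float64(-0.015190352229995943), np.float64(-0.11447148548685562), np.float64(0.003105452768321637)) [0.6953 0.1161 0.046 ] [ 0.6639 -0.1602  0.046 ] [ 0.5245 -0.1454  0.046 ] [0.5585 0.1288 0.046 ]
studs [array([0.6249, 0.1109, 0.068 ]), array([ 0.6066, -0.051 ,  0.068 ])] 0.1628703762109174
seat [0.6157 0.03   0.068 ] yaw -0.11246602750965717
plug A [0.6651 0.0631 0.084 ] [0.6448 0.0799 0.084 ] [0.6401 0.0552 0.084 ]
plug B [ 0.5901 -0.0133  0.084 ] [0.5702 0.0035 0.084 ] [ 0.5656 -0.0208  0.084 ]
plugtopA [array([0.6755, 0.0848, 0.064 ]), array([0.6698, 0.0406, 0.064 ]), array([0.627 , 0.0456, 0.064 ]), array([0.6349, 0.09  , 0.064 ])]
plugtopB [array([0.6004, 0.009 , 0.064 ]), array([ 0.5927, -0.0351,  0.064 ]), array([ 0.5529, -0.0302,  0.064 ]), array([0.5619, 0.0133, 0.064 ])]
bulb base [0.5881 0.0791 0.084 ] knob dial [ 0.5995 -0.1116  0.046 ] bar top [ 0.5962 -0.1072  0.09  ] ptr [ 0.6055 -0.1038  0.09  ]
cover (np.float64(0.4859936895519924), np.float64(0.34391818818496134), np.float64(-0.16240092029559008), np.float64(0.0012430364672681438))
handle [array([0.4926, 0.3881, 0.038 ]), array([0.471 , 0.2557, 0.038 ])] 0.13419764638616022
wrench [array([0.5422, 0.4112, 0.011 ]), array([0.5142, 0.2462, 0.011 ])] 0.16733513654288912 [0.5403 0.3954 0.012 ] [0.5159 0.2614 0.012 ]
mat (np.float64(0.4544507294164305), np.float64(0.04300760397304279), np.float64(-0.010424557875723191), np.float64(0.0007141324020811246))
```

View pics/c.png

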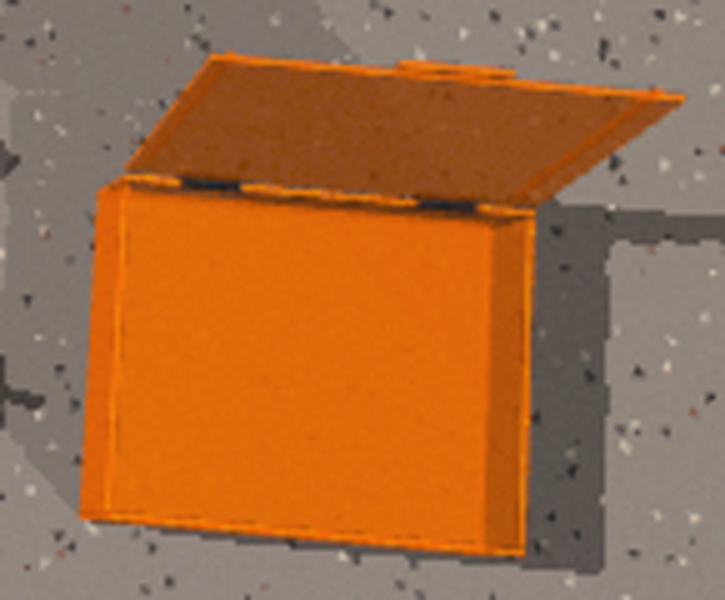

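```bash
python3 - <<'E'
from h import *
np.set_printoptions(precision=4,suppress=True)
C=lambda u,v,z: ray('top0',*cr(u,v,415,175,5),z)
q=[C(122,180,.065),C(537,210,.065),C(525,555,.065),C(103,520,.065)]
f=fit([(.0875,.105),(.0875,-.105),(-.0875,-.105),(-.0875,.105)],q);print(f,*q)
x,y,th,_=f;R=np.array([[np.cos(th),-np.sin(th)],[np.sin(th),np.cos(th)]])
w=lambda a,b:R@[a,b]+[x,y]
print('slots',w(-.045,.052),w(-.045,-.052),w(.015,0))
for ang in (1.55,1.65,1.75):
    e=[np.append(w(.0875-.175*np.cos(ang),s*.105),.0655+.175*np.sin(ang)) for s in (1,-1)]
    print(ang,[((proj('top0',p)-[415,175]+.5)*5-.5) for p in e])
# side check: dimmer studs etc
for p in [(.6249,.1109,.068),(.6066,-.051,.068),(.486,.344,.038),(x,y,.004)]: print(proj('side0',p))
E
```

```text
(np.float64(0.4699432854090772), np.float64(-0.3559362451615593), np.float64(-0.0632702293265961), np.float64(0.002477831032656863)) [ 0.5614 -0.2569  0.065 ] [ 0.5505 -0.4676  0.065 ] [ 0.3776 -0.4543  0.065 ] [ 0.3903 -0.2449  0.065 ]
slots [ 0.4283 -0.3012] [ 0.4217 -0.405 ] [ 0.4849 -0.3569]
1.55 [array([207.3111, 127.5431]), array([686.6808, 167.5119])]
1.65 [array([208.7072,  88.691 ]), array([686.5819, 128.4278])]
1.75 [array([209.0914,  51.133 ]), array([684.7364,  90.5813])]
[316.6963 185.2303]
[342.5215 211.8398]
[242.743  175.5523]
[370.9248 328.3868]
```

>>> servo_tool(
  rows=[
    [0.44,-0.417,-0.15,0,0,-1,0.33],
    [0.44,-0.417,-0.15,0,0,-1,0.33],
    [0.44,-0.417,-0.15,0,0,-1,0.33],
    [0.44,-0.417,-0.15,0,0,-1,0.33],
    [0.44,-0.417,-0.15,0,0,-1,0.33],
    [0.44,-0.417,-0.15,0,0,-1,0.33],
    [0.44,-0.417,-0.15,0,0,-1,0.33],
    [0.44,-0.417,-0.15,0,0,-1,0.33],
  ],
  newtons=25,
)

```text
t: 1.15
position: [0.3902, 0.4662, 0.1864]
eef_rot: [0.496, 0.869, 0.0, 0.0]
wrist_force: [0.6, 0.0, -0.1]
gripper_width: 0.0305
grip_force: 0.0
```

>>> servo_tool(
  rows=[
    [0.44,-0.417,-0.15,0,0,-1,0.33],
    [0.44,-0.417,-0.15,0,0,-1,0.33],
    [0.44,-0.417,-0.15,0,0,-1,0.33],
    [0.44,-0.417,-0.15,0,0,-1,0.33],
    [0.44,-0.417,-0.15,0,0,-1,0.33],
    [0.44,-0.417,-0.15,0,0,-1,0.33],
    [0.44,-0.417,-0.15,0,0,-1,0.33],
    [0,0,0,0,0,0,0.33],
  ],
)

```text
t: 2.15
position: [0.5141, 0.3476, 0.1439]
eef_rot: [0.716, 0.698, -0.001, 0.001]
wrist_force: [-0.8, 0.4, -0.2]
gripper_width: 0.0305
grip_force: 0.0
```

```bash
cat >> h.py <<'E'
def go(x,y,z,psi):
    "shares to reach TCP pose with closing axis at angle psi (mod pi)"
    o=env.get_obs(); p=np.array(o["position"]); q=o["eef_rot"]; a=2*np.arctan2(q[1],q[0])-np.pi/2
    d=(psi-a+np.pi/2)%np.pi-np.pi/2
    print('t%.1f'%o["t"],'d',np.round((np.array([x,y,z])-p)/.04,2),'az',round(d/.08,2),'tilt',np.round(q[2:],3),'q1,q7',np.round(o["qpos"],2)[[0,6]],'F',np.round(o["wrist_force"],1))
E
python3 - <<'E'
from h import *
snap('wrist','w1'); go(.529,.333,.0135,-.162)
im=np.load('pics/w1.npz')['im']
for p in [(.542,.411,.012),(.516,.253,.012),(.486,.344,.038),(.4945,.424,.004)]: print(proj('w1',p))
E
```

```text
t2.2 d [ 0.41 -0.42 -3.27] az -1.74 tilt [-0. -0.] q1,q7 [-0.58 -0.71] F [-0.9  0.2 -0.7]
[347.66197948 122.5000467 ]
[323.45167589 274.42356332]
[288.38269381 201.64178757]
[296.27395725 109.26258261]
```

View pics/w1.png

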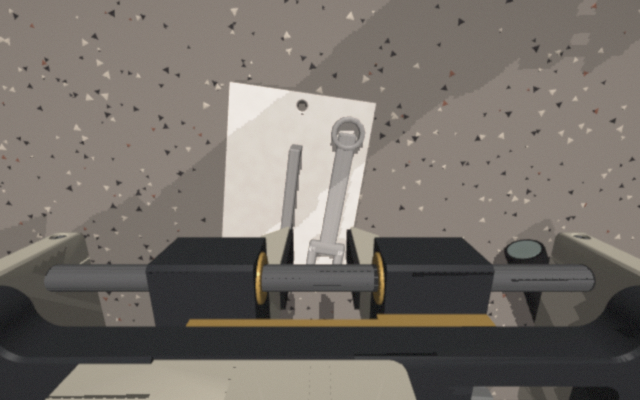

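The wrist view shows the cover hole at (302,105), the handle's far end at (296,148), the wrench ring at (347,117–152) and the shank at (333,205).

```bash
python3 - <<'E'
from h import *
np.set_printoptions(precision=4,suppress=True)
for n,u,v,z in [('hole',302,105,.004),('ringtip',347,116,.012),('ringc',348,133,.012),('shank180',339,180,.011),('shank220',331,220,.011),('hand',297,147,.038),('c1',230,82,.004),('c2',376,103,.004)]: print(n,ray('w1',u,v,z))
i=env.camera_info('wrist');R=np.array(i['R']);print(-R.T@np.array(i['t']))
E
```

```text
hole [0.5    0.4277 0.004 ]
ringtip [0.5414 0.4168 0.012 ]
ringc [0.5423 0.4015 0.012 ]
shank180 [0.5336 0.3564 0.011 ]
shank220 [0.5251 0.3148 0.011 ]
hand [0.4961 0.3929 0.038 ]
c1 [0.435  0.4496 0.004 ]
c2 [0.5692 0.4276 0.004 ]
[0.5146 0.4259 0.2948]
```

>>> servo_tool(
  rows=[
    [0.2,-0.17,-0.3,0,0,-0.87,0.33],
    [0.21,-0.18,-0.3,0,0,-0.87,0.33],
    [0,0,-0.7,0,0,0,0.33],
    [0,0,-0.7,0,0,0,0.33],
    [0,0,-0.5,0,0,0,0.33],
    [0,0,-0.4,0,0,0,0.33],
    [0,0,-0.2,0,0,0,0.33],
    [0,0,0,0,0,0,0.33],
  ],
)

```text
t: 3.2
position: [0.5284, 0.3366, 0.0205]
eef_rot: [0.761, 0.648, -0.0, -0.0]
wrist_force: [-1.0, -0.2, -0.4]
gripper_width: 0.03
grip_force: 0.0
```

```bash
python3 - <<'E'
from h import *
go(.529,.336,.0135,-.162)
E
```

```text
t3.2 d [ 0.02 -0.02 -0.17] az -0.02 tilt [-0. -0.] q1,q7 [-0.58 -0.8 ] F [-1.  -0.2 -0.4]
```

>>> servo_tool(
  rows=[
    [0,0,-0.17,0,0,0,0.33],
    [0,0,0,0,0,0,0],
    [0,0,0,0,0,0,0],
    [0,0,0,0,0,0,0],
    [0,0,0,0,0,0,0],
    [0,0,0.4,0,0,0,0],
    [0,0,0.8,0,0,0,0],
    [0,0,0.8,0,0,0,0],
  ],
  newtons=30,
)

```text
t: 4.2
position: [0.5285, 0.3366, 0.0955]
eef_rot: [0.761, 0.648, 0.0, -0.0]
wrist_force: [0.2, -0.1, -1.0]
gripper_width: 0.0165
grip_force: 29.9
```

```bash
python3 - <<'E'
from h import *
go(.445,.043,.0135,-.01); print(env.get_obs()["gripper_width"],env.get_obs()["grip_force"])
E
```

```text
t4.2 d [-2.09 -7.34 -2.05] az 1.88 tilt [ 0. -0.] q1,q7 [-0.58 -0.8 ] F [ 0.2 -0.1 -1. ]
0.016478637909162982 29.94085729122162
```

>>> servo_tool(
  rows=[
    [-0.26,-0.92,0,0,0,0.23,0],
    [-0.26,-0.92,0,0,0,0.23,0],
    [-0.26,-0.92,0,0,0,0.23,0],
    [-0.26,-0.92,0,0,0,0.23,0],
    [-0.26,-0.92,0,0,0,0.23,0],
    [-0.26,-0.92,0,0,0,0.23,0],
    [-0.26,-0.91,0,0,0,0.23,0],
    [-0.27,-0.91,0,0,0,0.23,0],
  ],
)

```text
t: 5.2
position: [0.4451, 0.0419, 0.095]
eef_rot: [0.711, 0.703, 0.001, 0.001]
wrist_force: [0.7, -0.9, -1.5]
gripper_width: 0.0161
grip_force: 29.9
```

>>> servo_tool(
  rows=[
    [0,0,-0.6,0,0,0,0],
    [0,0,-0.6,0,0,0,0],
    [0,0,-0.4,0,0,0,0],
    [0,0,-0.2,0,0,0,0],
    [0,0,-0.1,0,0,0,0],
    [0,0,0,0,0,0,0],
  ],
)

```text
t: 5.95
position: [0.4453, 0.0431, 0.0183]
eef_rot: [0.712, 0.703, 0.0, 0.0]
wrist_force: [-0.3, -1.1, -1.4]
gripper_width: 0.0163
grip_force: 29.9
```

```bash
python3 - <<'E'
from h import *
go(.445,.043,.0125,-.01)
E
```

```text
t6.0 d [-0.01 -0.   -0.14] az 0.04 tilt [0. 0.] q1,q7 [-0.13 -0.2 ] F [-0.3 -1.1 -1.4]
```

>>> servo_tool(
  rows=[
    [0,0,-0.14,0,0,0,0],
    [0,0,0,0,0,0,0],
    [0,0,0,0,0,0,0.36],
    [0,0,0,0,0,0,0.36],
    [0,0,0.8,0,0,0,0.36],
    [0,0,0.8,0,0,0,0.36],
    [0,0,0.8,0,0,0,0.36],
    [0,0,0.9,0,0,0,0.49],
  ],
)

```text
t: 6.95
position: [0.4444, 0.0428, 0.1451]
eef_rot: [0.712, 0.703, -0.0, -0.0]
wrist_force: [-0.1, -0.1, 0.4]
gripper_width: 0.0391
grip_force: 0.0
```

>>> servo_tool(
  rows=[
    [0.2,0.05,0,0,0,-1,0.49],
    [0.2,0.05,0,0,0,-1,0.49],
    [0.2,0.05,0,0,0,-1,0.49],
    [0.2,0.05,0,0,0,-1,0.49],
    [0.2,0.05,0,0,0,-1,0.49],
    [0.2,0.05,0,0,0,-1,0.49],
    [0.2,0.05,0,0,0,-1,0.49],
    [0.2,0.05,0,0,0,-1,0.49],
  ],
)

```text
t: 7.95
position: [0.5089, 0.059, 0.1441]
eef_rot: [0.897, 0.442, -0.0, -0.0]
wrist_force: [0.9, -0.6, -0.4]
gripper_width: 0.0449
grip_force: 0.0
```

>>> servo_tool(
  rows=[
    [0.2,0.05,0,0,0,-1,0.49],
    [0.2,0.05,0,0,0,-1,0.49],
    [0.2,0.05,0,0,0,-1,0.49],
    [0.2,0.05,0,0,0,-1,0.49],
    [0.2,0.05,0,0,0,-1,0.49],
    [0.2,0.05,0,0,0,-1,0.49],
    [0.2,0.05,0,0,0,-1,0.49],
    [0.2,0.05,0,0,0,-1,0.49],
  ],
)

```text
t: 8.95
position: [0.5728, 0.075, 0.144]
eef_rot: [0.991, 0.137, -0.0, 0.0]
wrist_force: [0.9, 0.2, -0.9]
gripper_width: 0.0451
grip_force: 0.0
```

>>> servo_tool(
  rows=[
    [0.2,0.05,0,0,0,-1,0.49],
    [0.18,0.05,0,0,0,-1,0.49],
    [0,0,0,0,0,-1,0.49],
    [0,0,0,0,0,-1,0.49],
    [0,0,0,0,0,-1,0.49],
    [0,0,0,0,0,0,0.49],
  ],
)

```text
t: 9.7
position: [0.5878, 0.079, 0.144]
eef_rot: [0.998, -0.061, -0.0, 0.0]
wrist_force: [0.0, -0.0, 0.1]
gripper_width: 0.0448
grip_force: 0.0
```

```bash
python3 - <<'E'
from h import *
go(.588,.079,.068,1.456)
snap('wrist','w2');snap('top','top2')
im=np.load('pics/w2.npz')['im']; t=np.load('pics/top2.npz')['im'][150:290,150:370]
cv2.imwrite('pics/w2c.png',np.vstack([im[:240,:],cv2.resize(t,(566,360))[:, :566] if 0 else cv2.resize(cv2.copyMakeBorder(t,0,0,0,20,cv2.BORDER_CONSTANT),(640,360*640//617))[:360]]))
E
```

```text
t9.7 d [ 0.   0.  -1.9] az 0.08 tilt [-0.  0.] q1,q7 [-0.4  -1.73] F [ 0.  -0.   0.1]
```

View pics/w2c.png

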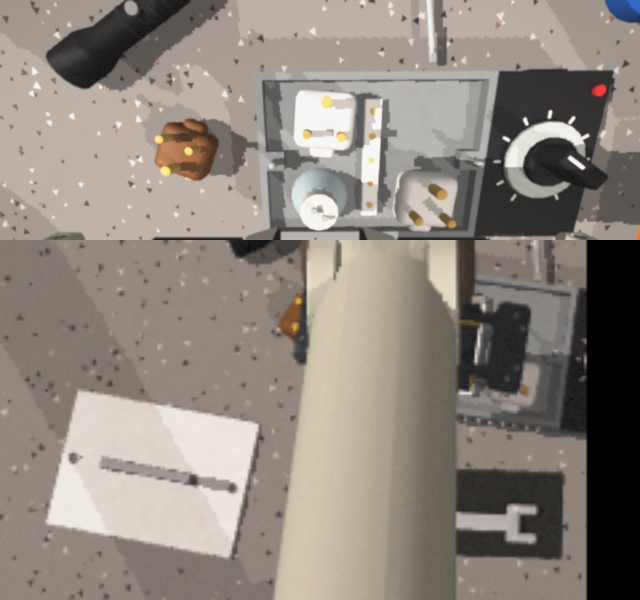

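The wrist view shows the bulb base at (319,208), plug A's pins at (327,103), (306,134) and (341,137), and the knob pointing right at (570,163). The top view shows the wrench on the mat and the cover unmoved.

```bash
python3 - <<'E'
from h import *
np.set_printoptions(precision=4,suppress=True)
for n,u,v,z in [('bulb',319,209,.084),('A1',327,103,.084),('A2',306,134,.084),('A3',341,137,.084),('dial',545,158,.046),('TLrim',260,73,.046),('TR',611,72,.046)]: print(n,ray('w2',u,v,z))
for n in ('w2','top0'):
  print(n,[proj(n,p).round(0) for p in [(.6249,.1109,.068),(.6066,-.051,.068),(.588,.079,.084),(.597,-.11,.046)]])
E
```

```text
bulb [0.5915 0.0799 0.084 ]
A1 [0.666  0.0653 0.084 ]
A2 [0.6473 0.0822 0.084 ]
A3 [0.6423 0.0582 0.084 ]
dial [ 0.6005 -0.1126  0.046 ]
TLrim [0.695  0.1135 0.046 ]
TR [ 0.6627 -0.1575  0.046 ]
w2 [array([274., 166.]), array([485., 164.]), array([321., 213.]), array([542., 162.])]
top0 [array([295., 183.]), array([358., 191.]), array([307., 196.]), array([381., 197.])]
```

>>> servo_tool(
  rows=[
    [0.05,0.01,-0.6,0,0,0.08,0.49],
    [0,0,-0.6,0,0,0,0.49],
    [0,0,-0.45,0,0,0,0.49],
    [0,0,-0.25,0,0,0,0.49],
    [0,0,0,0,0,0,0.49],
    [0,0,0,0,0,0,0],
    [0,0,0,0,0,0,0],
    [0,0,0,0,0,0,0],
  ],
  newtons=12,
)

```text
t: 10.8
position: [0.5909, 0.0795, 0.0692]
eef_rot: [0.998, -0.058, 0.001, -0.0]
wrist_force: [-0.0, -0.5, 2.1]
gripper_width: 0.0289
grip_force: 12.0
```

>>> servo_tool(
  rows=[
    [0,0,0,0,0,0,0],
    [0,0,0.4,0,0,0,0],
    [0,0,0.7,0,0,0,0],
    [0,0,0.8,0,0,0,0],
    [0,0,0.6,0,0,0,0],
  ],
)

```text
t: 11.42
position: [0.5906, 0.0793, 0.1706]
eef_rot: [0.998, -0.058, 0.001, -0.0]
wrist_force: [-0.2, 0.9, -0.6]
gripper_width: 0.0287
grip_force: 12.0
```

```bash
python3 - <<'E'
from h import *
go(.4849,-.3569,.17,1.508)
E
```

```text
t11.4 d [-2.640e+00 -1.091e+01 -1.000e-02] az 0.66 tilt [ 0.001 -0.   ] q1,q7 [-0.41 -1.73] F [-0.2  0.9 -0.6]
```

>>> servo_tool(
  rows=[
    [-0.22,-0.91,0,0,0,0.1,0],
    [-0.22,-0.91,0,0,0,0.1,0],
    [-0.22,-0.91,0,0,0,0.1,0],
    [-0.22,-0.91,0,0,0,0.1,0],
    [-0.22,-0.91,0,0,0,0.1,0],
    [-0.22,-0.91,0,0,0,0.1,0],
    [-0.22,-0.91,0,0,0,0,0],
    [-0.22,-0.91,0,0,0,0,0],
  ],
)

```text
t: 12.42
position: [0.5194, -0.213, 0.1692]
eef_rot: [0.999, -0.034, 0.0, -0.0]
wrist_force: [0.4, -0.5, -0.8]
gripper_width: 0.0288
grip_force: 12.0
```

>>> servo_tool(
  rows=[
    [-0.22,-0.91,0,0,0,0,0],
    [-0.22,-0.91,0,0,0,0,0],
    [-0.22,-0.91,0,0,0,0,0],
    [-0.22,-0.91,0,0,0,0,0],
    [0,0,-0.5,0,0,0,0],
    [0,0,-0.8,0,0,0,0],
    [0,0,-0.8,0,0,0,0],
    [0,0,-0.7,0,0,0,0],
  ],
)

```text
t: 13.42
position: [0.4847, -0.3556, 0.055]
eef_rot: [0.999, -0.033, -0.0, -0.001]
wrist_force: [-0.1, -0.0, -0.7]
gripper_width: 0.0285
grip_force: 12.0
```

>>> servo_tool(
  rows=[
    [0,0,-0.1,0,0,0,0],
    [0,0,0,0,0,0,0],
  ],
)

```text
t: 13.68
position: [0.4849, -0.357, 0.0527]
eef_rot: [0.999, -0.034, 0.0, -0.0]
wrist_force: [0.3, 0.5, -0.2]
gripper_width: 0.0286
grip_force: 12.0
```

```bash
python3 - <<'E'
from h import *
go(.4849,-.3569,.0392,1.508)
snap('side','s3')
E
```

```text
t13.7 d [-0.    0.   -0.34] az 0.05 tilt [ 0. -0.] q1,q7 [ 0.33 -0.8 ] F [ 0.3  0.5 -0.2]
```

View pics/s3.png

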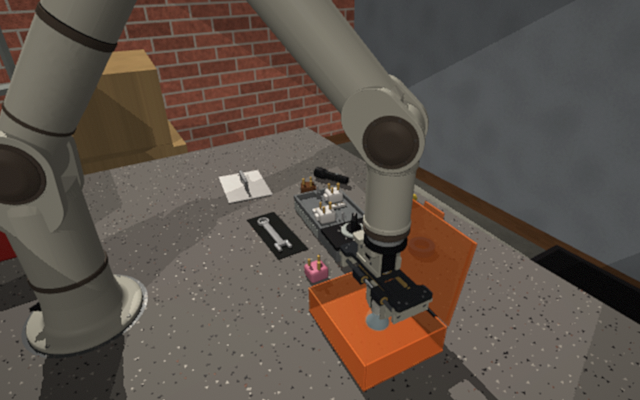

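The bulb hangs upright at (377,318), just inside the box.

>>> servo_tool(
  rows=[
    [0,0,-0.2,0,0,0,0],
    [0,0,-0.08,0,0,0,0],
    [0,0,-0.04,0,0,0,0],
    [0,0,-0.03,0,0,0,0],
    [0,0,0,0,0,0,0],
  ],
)

```text
t: 14.35
position: [0.4845, -0.3574, 0.0391]
eef_rot: [0.999, -0.034, 0.0, -0.0]
wrist_force: [-2.4, 1.4, 7.6]
gripper_width: 0.0288
grip_force: 12.0
```

>>> servo_tool(
  rows=[
    [0,0,0,0,0,0,0.45],
    [0,0,0,0,0,0,0.45],
    [0,0,0.4,0,0,0,0.45],
    [0,0,0.9,0,0,0,0.45],
    [0,0,0.9,0,0,0,0.45],
    [0,0,0.9,0,0,0,0.76],
    [0.35,0.88,0,0,0,-0.1,0.76],
    [0.35,0.88,0,0,0,-0.1,0.76],
  ],
)

```text
t: 15.35
position: [0.5132, -0.2872, 0.1643]
eef_rot: [0.999, -0.043, 0.001, 0.0]
wrist_force: [1.0, -0.4, -0.4]
gripper_width: 0.0662
grip_force: 0.0
```

>>> servo_tool(
  rows=[
    [0.35,0.88,0,0,0,-0.1,0.76],
    [0.35,0.88,0,0,0,-0.1,0.76],
    [0.35,0.88,0,0,0,-0.1,0.76],
    [0.35,0.88,0,0,0,-0.1,0.76],
    [0.35,0.88,0,0,0,-0.1,0.76],
    [0.35,0.88,0,0,0,-0.1,0.76],
    [0.35,0.88,0,0,0,-0.1,0.76],
    [0.35,0.88,0,0,0,-0.1,0.76],
  ],
)

```text
t: 16.35
position: [0.6252, -0.0044, 0.1636]
eef_rot: [0.997, -0.074, 0.001, 0.0]
wrist_force: [0.4, -0.7, -0.5]
gripper_width: 0.07
grip_force: 0.0
```

>>> servo_tool(
  rows=[
    [0.35,0.88,0,0,0,-0.1,0.76],
    [0.35,0.88,0,0,0,0,0.76],
    [0,0,0,0,0,0,0.76],
  ],
)

```text
t: 16.73
position: [0.6534, 0.0703, 0.1631]
eef_rot: [0.997, -0.075, 0.001, -0.001]
wrist_force: [0.3, 0.5, 0.7]
gripper_width: 0.0699
grip_force: 0.0
```

```bash
python3 - <<'E'
from h import *
go(.653,.066,.055,1.42)
snap('wrist','w4');snap('top','top4')
a=np.load('pics/w4.npz')['im'];b=np.load('pics/top4.npz')['im']
cv2.imwrite('pics/v4.png',np.vstack([a[60:260],cv2.resize(b[150:250,260:420],(640,400))]))
print([proj('w4',p).round(0) for p in [(.666,.0645,.084),(.645,.081,.084),(.641,.057,.084)]])
E
```

```text
t16.7 d [-0.01 -0.11 -2.7 ] az -0.02 tilt [ 0.001 -0.001] q1,q7 [-0.38 -1.71] F [0.3 0.5 0.7]
[array([326., 190.]), array([310., 217.]), array([339., 218.])]
```

View pics/v4.png

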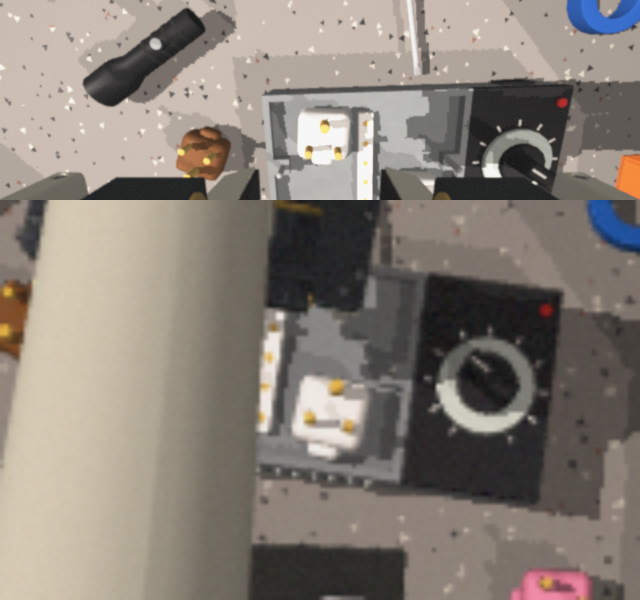

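The wrist view shows plug A's pins at (326,188), (309,214) and (338,214), which agrees with the estimate. Plug B is unmoved, so I'm descending.

>>> servo_tool(
  rows=[
    [0,-0.1,-0.7,0,0,0,0.76],
    [0,0,-0.8,0,0,0,0.76],
    [0,0,-0.7,0,0,0,0.76],
    [0,0,-0.5,0,0,0,0.76],
    [0,0,0,0,0,0,0.76],
    [0,0,0,0,0,0,0],
    [0,0,0,0,0,0,0],
    [0,0,0,0,0,0,0],
  ],
  newtons=25,
)

```text
t: 17.82
position: [0.6534, 0.0613, 0.0555]
eef_rot: [0.997, -0.078, 0.001, -0.0]
wrist_force: [-0.2, 0.3, 2.3]
gripper_width: 0.0458
grip_force: 25.0
```

>>> servo_tool(
  rows=[
    [0,0,0,0,0,0,0],
    [0,0,0.4,0,0,0,0],
    [0,0,0.8,0,0,0,0],
    [0,0,0.9,0,0,0,0],
    [0,0,0.8,0,0,0,0],
  ],
)

```text
t: 18.45
position: [0.6527, 0.0607, 0.1724]
eef_rot: [0.997, -0.078, 0.0, 0.0]
wrist_force: [-0.1, -0.2, -0.7]
gripper_width: 0.046
grip_force: 25.0
```

```bash
python3 - <<'E'
from h import *
go(.4283,-.3012,.17,1.508)
E
```

```text
t18.4 d [-5.61 -9.05 -0.06] az 1.17 tilt [0. 0.] q1,q7 [-0.37 -1.7 ] F [-0.1 -0.2 -0.7]
```

>>> servo_tool(
  rows=[
    [-0.51,-0.82,0,0,0,0.11,0],
    [-0.51,-0.82,0,0,0,0.11,0],
    [-0.51,-0.82,0,0,0,0.11,0],
    [-0.51,-0.82,0,0,0,0.11,0],
    [-0.51,-0.82,0,0,0,0.11,0],
    [-0.51,-0.82,0,0,0,0.11,0],
    [-0.51,-0.82,0,0,0,0.11,0],
    [-0.51,-0.83,0,0,0,0.11,0],
  ],
)

```text
t: 19.45
position: [0.4886, -0.203, 0.1712]
eef_rot: [0.999, -0.043, 0.0, 0.0]
wrist_force: [-0.4, -0.9, -0.7]
gripper_width: 0.0458
grip_force: 25.0
```

>>> servo_tool(
  rows=[
    [-0.51,-0.83,0,0,0,0.11,0],
    [-0.51,-0.83,0,0,0,0.1,0],
    [-0.51,-0.83,0,0,0,0,0],
    [0,0,-0.4,0,0,0,0],
    [0,0,-0.8,0,0,0,0],
    [0,0,-0.9,0,0,0,0],
    [0,0,-0.8,0,0,0,0],
    [0,0,-0.4,0,0,0,0],
  ],
)

```text
t: 20.45
position: [0.4277, -0.2998, 0.0367]
eef_rot: [0.999, -0.034, -0.001, -0.001]
wrist_force: [1.4, -0.6, 0.2]
gripper_width: 0.0456
grip_force: 25.0
```

>>> servo_tool(
  rows=[
    [0,0,0,0,0,0,0],
  ],
)

```text
t: 20.58
position: [0.4277, -0.3006, 0.0375]
eef_rot: [0.999, -0.034, -0.001, -0.001]
wrist_force: [0.1, 0.6, 0.5]
gripper_width: 0.0461
grip_force: 25.0
```

```bash
python3 - <<'E'
from h import *
go(.4283,-.3012,.0255,1.508)
E
```

```text
t20.6 d [ 0.01 -0.02 -0.3 ] az 0.07 tilt [-0.001 -0.001] q1,q7 [ 0.27 -0.79] F [0.1 0.6 0.5]
```

>>> servo_tool(
  rows=[
    [0,0,-0.2,0,0,0,0],
    [0,0,-0.1,0,0,0,0],
    [0,0,0,0,0,0,0],
    [0,0,0,0,0,0,0.57],
    [0,0,0,0,0,0,0.57],
    [0,0,0.4,0,0,0,0.57],
    [0,0,0.9,0,0,0,0.57],
    [0,0,0.9,0,0,0,0.57],
  ],
)

```text
t: 21.58
position: [0.428, -0.3016, 0.1162]
eef_rot: [0.999, -0.034, 0.0, 0.0]
wrist_force: [0.5, -0.7, -0.2]
gripper_width: 0.0523
grip_force: 0.0
```

>>> servo_tool(
  rows=[
    [0,0,1,0,0,0,0.76],
    [0.42,0.8,0,0,0,-0.15,0.76],
    [0.42,0.8,0,0,0,-0.15,0.76],
    [0.42,0.8,0,0,0,-0.15,0.76],
    [0.42,0.8,0,0,0,-0.15,0.76],
    [0.42,0.8,0,0,0,-0.15,0.76],
    [0.42,0.8,0,0,0,-0.15,0.76],
    [0.42,0.8,0,0,0,-0.15,0.76],
  ],
)

```text
t: 22.58
position: [0.5464, -0.0765, 0.1557]
eef_rot: [0.997, -0.077, 0.001, 0.0]
wrist_force: [0.0, -0.3, 0.0]
gripper_width: 0.0698
grip_force: 0.0
```

>>> servo_tool(
  rows=[
    [0.42,0.8,0,0,0,-0.15,0.76],
    [0.4,0.8,0,0,0,-0.15,0.76],
    [0,0,0,0,0,0,0.76],
  ],
)

```text
t: 22.95
position: [0.5799, -0.0094, 0.1553]
eef_rot: [0.996, -0.085, 0.001, -0.001]
wrist_force: [-0.3, -0.2, 0.2]
gripper_width: 0.0696
grip_force: 0.0
```

```bash
python3 - <<'E'
from h import *
go(.578,-.0105,.055,1.4)
snap('wrist','w5');snap('top','top5')
a=np.load('pics/w5.npz')['im'];b=np.load('pics/top5.npz')['im']
cv2.imwrite('pics/v5.png',np.vstack([a[0:260],cv2.resize(b[190:290,410:570],(640,340))]))
print([proj('w5',p).round(0) for p in [(.5901,-.0133,.084),(.5702,.0035,.084),(.5656,-.0208,.084),(.6249,.1109,.068),(.6066,-.051,.068)]])
E
```

```text
t22.9 d [-0.05 -0.03 -2.51] az 0.0 tilt [ 0.001 -0.001] q1,q7 [-0.32 -1.6 ] F [-0.3 -0.2  0.2]
[array([324., 196.]), array([307., 223.]), array([338., 223.]), array([167., 175.]), array([366., 163.])]
```

View pics/v5.png

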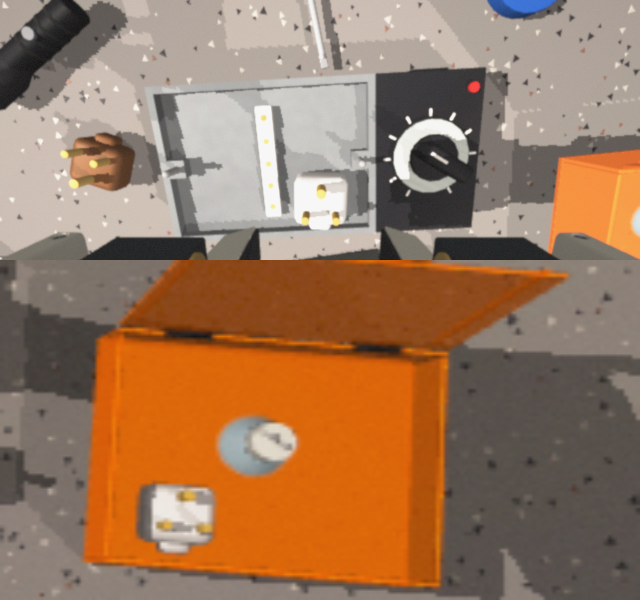

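The bulb at (258,442) and plug A at (180,515) stand in the box. Plug B's pins at (321,190), (305,219) and (335,219) agree with the estimate.

>>> servo_tool(
  rows=[
    [0,-0.03,-0.7,0,0,0,0.76],
    [0,0,-0.8,0,0,0,0.76],
    [0,0,-0.6,0,0,0,0.76],
    [0,0,-0.4,0,0,0,0.76],
    [0,0,0,0,0,0,0.76],
    [0,0,0,0,0,0,0],
    [0,0,0,0,0,0,0],
    [0,0,0,0,0,0,0],
  ],
  newtons=25,
)

```text
t: 24.05
position: [0.5788, -0.0146, 0.0546]
eef_rot: [0.996, -0.088, 0.0, -0.0]
wrist_force: [-0.2, 0.3, 1.1]
gripper_width: 0.0459
grip_force: 25.0
```

>>> servo_tool(
  rows=[
    [0,0,0,0,0,0,0],
    [0,0,0.4,0,0,0,0],
    [0,0,0.8,0,0,0,0],
    [0,0,0.9,0,0,0,0],
    [0,0,0.8,0,0,0,0],
  ],
)

```text
t: 24.68
position: [0.5788, -0.0148, 0.1726]
eef_rot: [0.996, -0.088, 0.001, -0.0]
wrist_force: [-0.2, 0.8, -0.9]
gripper_width: 0.0457
grip_force: 25.0
```

```bash
python3 - <<'E'
from h import *
go(.4217,-.405,.17,1.508)
E
```

```text
t24.7 d [-3.93 -9.75 -0.06] az 1.42 tilt [ 0.001 -0.   ] q1,q7 [-0.32 -1.6 ] F [-0.2  0.8 -0.9]
```

>>> servo_tool(
  rows=[
    [-0.36,-0.88,0,0,0,0.13,0],
    [-0.36,-0.88,0,0,0,0.13,0],
    [-0.36,-0.88,0,0,0,0.13,0],
    [-0.36,-0.88,0,0,0,0.13,0],
    [-0.36,-0.88,0,0,0,0.13,0],
    [-0.36,-0.88,0,0,0,0.13,0],
    [-0.36,-0.88,0,0,0,0.13,0],
    [-0.36,-0.88,0,0,0,0.13,0],
  ],
)

```text
t: 25.68
position: [0.4629, -0.2974, 0.1714]
eef_rot: [0.999, -0.047, 0.001, 0.0]
wrist_force: [0.7, 0.7, -0.4]
gripper_width: 0.0457
grip_force: 25.0
```

>>> servo_tool(
  rows=[
    [-0.35,-0.9,0,0,0,0.13,0],
    [-0.35,-0.9,0,0,0,0.13,0],
    [-0.35,-0.9,0,0,0,0.13,0],
    [0,0,-0.4,0,0,0,0],
    [0,0,-0.8,0,0,0,0],
    [0,0,-0.9,0,0,0,0],
    [0,0,-0.8,0,0,0,0],
    [0,0,-0.4,0,0,0,0],
  ],
)

```text
t: 26.68
position: [0.421, -0.4024, 0.0367]
eef_rot: [1.0, -0.031, -0.001, -0.001]
wrist_force: [-0.5, 0.4, -1.2]
gripper_width: 0.0461
grip_force: 25.0
```

>>> servo_tool(
  rows=[
    [0,0,0,0,0,0,0],
  ],
)

```text
t: 26.8
position: [0.421, -0.4033, 0.0376]
eef_rot: [1.0, -0.031, -0.001, -0.001]
wrist_force: [-0.6, 0.2, -1.4]
gripper_width: 0.0455
grip_force: 25.0
```

```bash
python3 - <<'E'
from h import *
go(.4217,-.405,.0246,1.508)
E
```

```text
t26.8 d [ 0.02 -0.04 -0.32] az -0.01 tilt [-0.001 -0.001] q1,q7 [ 0.42 -0.62] F [-0.6  0.2 -1.4]
```

>>> servo_tool(
  rows=[
    [0,0,-0.2,0,0,0,0],
    [0,0,-0.12,0,0,0,0],
    [0,0,0,0,0,0,0],
    [0,0,0,0,0,0,0.57],
    [0,0,0,0,0,0,0.57],
    [0,0,0.4,0,0,0,0.57],
    [0,0,0.9,0,0,0,0.57],
    [0,0,0.9,0,0,0,0.57],
  ],
)

```text
t: 27.8
position: [0.4213, -0.4044, 0.1154]
eef_rot: [1.0, -0.031, 0.0, 0.0]
wrist_force: [-0.6, -0.1, 0.8]
gripper_width: 0.0526
grip_force: 0.0
```

>>> servo_tool(
  rows=[
    [0,0,1,0,0,0,0],
    [0,0,1,0,0,0,0],
    [0,0,1,0,0,0,0],
    [0,0,1,0,0,0,0],
    [0,0,0.7,0,0,0,0],
    [0.9,0.15,0,0,0,0,0],
    [0.9,0.15,0,0,0,0,0],
    [0.9,0.15,0,0,0,0,0],
  ],
)

```text
t: 28.8
position: [0.5302, -0.3861, 0.3032]
eef_rot: [1.0, -0.031, 0.001, 0.0]
wrist_force: [0.2, -0.6, -0.6]
gripper_width: 0.0003
grip_force: 0.0
```

>>> servo_tool(
  rows=[
    [0.9,0.15,0,0,0,0,0],
    [0.9,0.15,0,0,0,0,0],
    [0.9,0.15,0,0,0,0,0],
    [0.3,0,0,0,0,0,0],
    [0,0,0,0,0,0,0],
  ],
)

```text
t: 29.42
position: [0.649, -0.3685, 0.3017]
eef_rot: [1.0, -0.031, -0.0, 0.0]
wrist_force: [-1.1, 0.1, 0.1]
gripper_width: 0.0005
grip_force: 0.0
```

```bash
python3 - <<'E'
from h import *
go(.65,-.367,.208,1.508)
snap('top','top6');snap('side','s6')
a=np.load('pics/top6.npz')['im'];b=np.load('pics/s6.npz')['im']
cv2.imwrite('pics/v6.png',np.vstack([cv2.resize(a[170:300,380:600],(640,300)),cv2.resize(b[180:380,250:550],(640,300))]))
E
```

```text
t29.4 d [ 0.02  0.04 -2.34] az -0.01 tilt [-0.  0.] q1,q7 [ 0.22 -0.98] F [-1.1  0.1  0.1]
```

View pics/v6.png

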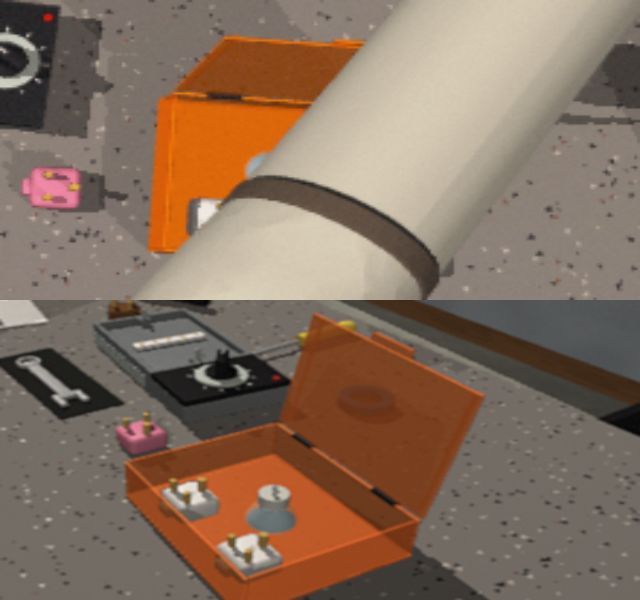

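All three items stand upright in the box, and the lid is open at about 1.74. I'm going down behind it.

>>> servo_tool(
  rows=[
    [0,0,-0.8,0,0,0,0],
    [0,0,-0.9,0,0,0,0],
    [0,0,-0.6,0,0,0,0],
    [0,0,0,0,0,0,0],
    [-0.62,0.04,0,0,0,0,0],
    [-0.62,0.04,0,0,0,0,0],
  ],
)

```text
t: 30.28
position: [0.5991, -0.3663, 0.2117]
eef_rot: [1.0, -0.032, 0.001, 0.001]
wrist_force: [0.5, -0.3, 0.8]
gripper_width: 0.0005
grip_force: 0.5
```

>>> servo_tool(
  rows=[
    [-0.4,0.02,0.07,0,0,0,0],
    [-0.4,0.02,0.07,0,0,0,0],
    [-0.45,0.03,-0.05,0,0,0,0],
    [-0.45,0.03,-0.06,0,0,0,0],
    [-0.43,0.03,-0.16,0,0,0,0],
    [-0.43,0.03,-0.17,0,0,0,0],
    [0,0,0,0,0,0,0],
  ],
)

```text
t: 31.15
position: [0.496, -0.3598, 0.1993]
eef_rot: [0.999, -0.032, 0.001, 0.0]
wrist_force: [-0.2, -0.4, 0.3]
gripper_width: 0.0002
grip_force: 0.0
```

```bash
python3 - <<'E'
from h import *
go(.498,-.358,.196,1.508)
E
```

```text
t31.1 d [ 0.05  0.05 -0.08] az 0.03 tilt [0.001 0.   ] q1,q7 [ 0.24 -0.85] F [-0.2 -0.4  0.3]
```

>>> servo_tool(
  rows=[
    [-0.36,0.02,-0.3,0,0,0,0],
    [-0.36,0.02,-0.3,0,0,0,0],
    [-0.3,0.02,-0.36,0,0,0,0],
    [-0.28,0.02,-0.36,0,0,0,0],
    [-0.13,0.01,-0.28,0,0,0,0],
    [-0.13,0.01,-0.28,0,0,0,0],
    [0,0,0,0,0,0,0],
  ],
)

```text
t: 32.02
position: [0.4341, -0.3541, 0.1212]
eef_rot: [1.0, -0.031, -0.001, -0.001]
wrist_force: [0.7, 0.3, 0.2]
gripper_width: 0.0002
grip_force: 0.0
```

```bash
python3 - <<'E'
from h import *
go(.4355,-.354,.123,1.508)
snap('side','s7');b=np.load('pics/s7.npz')['im'];cv2.imwrite('pics/v7.png',cv2.resize(b[180:380,250:550],(600,400)))
E
```

```text
t32.0 d [0.04 0.   0.05] az -0.0 tilt [-0.001 -0.001] q1,q7 [ 0.29 -0.76] F [0.7 0.3 0.2]
```

View pics/v7.png

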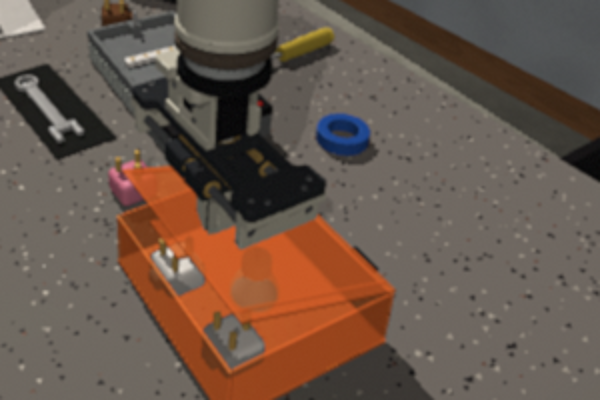

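The lid is following the fingers, about 20° from shut, and the contents are untouched. I'm pressing it down.

>>> servo_tool(
  rows=[
    [-0.08,0,-0.3,0,0,0,0],
    [-0.06,0,-0.3,0,0,0,0],
    [0,0,-0.25,0,0,0,0],
    [0,0,-0.15,0,0,0,0],
    [0,0,-0.1,0,0,0,0],
    [0,0,0,0,0,0,0],
  ],
)

```text
t: 32.83
position: [0.4294, -0.3547, 0.0782]
eef_rot: [1.0, -0.031, 0.0, 0.0]
wrist_force: [-1.0, -0.2, 1.0]
gripper_width: 0.0004
grip_force: 0.0
```

>>> servo_tool(
  rows=[
    [0,0,-0.08,0,0,0,0],
    [0,0,-0.05,0,0,0,0],
    [0,0,0,0,0,0,0],
  ],
)

```text
t: 33.2
position: [0.4298, -0.355, 0.0771]
eef_rot: [1.0, -0.031, 0.001, -0.001]
wrist_force: [-10.1, 8.3, 34.9]
gripper_width: 0.0009
grip_force: 17.6
```

The lid is shut: the fingertips stand at lid-top height (0.069) with 35 N of press. I'm lifting off, then measuring the knob pointer by code in w5.

>>> servo_tool(
  rows=[
    [0,0,0.3,0,0,0,0],
    [0,0,0.7,0,0,0,0],
    [0,0,0.7,0,0,0,0],
    [0,0,0.7,0,0,0,0],
  ],
)

```text
t: 33.7
position: [0.4295, -0.3546, 0.1701]
eef_rot: [1.0, -0.031, 0.0, 0.0]
wrist_force: [0.4, 0.1, -0.2]
gripper_width: 0.0003
grip_force: 0.0
```

```bash
python3 - <<'E'
from h import *
for n,(u0,v0,u1,v1) in dict(w5=(420,140,475,185),top0=(368,182,392,208)).items():
    g=np.load(f'pics/{n}.npz')['im'].mean(2)[v0:v1,u0:u1]
    m=(g>110).astype(np.uint8); k,l,s,c=cv2.connectedComponentsWithStats(m,connectivity=8)
    for i in range(1,k):
        if s[i,4]<4: continue
        vu=np.argwhere(l==i)[:,::-1]+[u0,v0]
        w=np.array([ray(n,*p,.09)[:2] for p in vu]); C=np.linalg.svd(w-w.mean(0))
        d=C[2][0]; print(n,s[i],w.mean(0).round(4),'dir',round(np.arctan2(d[1],d[0])%np.pi,3),C[1].round(4))
go(.600,-.111,.17,-.77)
E
```

```text
w5 [ 32   0  23  23 271] [ 0.6088 -0.1186] dir 0.386 [0.0803 0.0441]
w5 [10 11 19 14 83] [ 0.6061 -0.1011] dir 0.867 [0.0408 0.0075]
w5 [  0  36  36   9 200] [ 0.5883 -0.0996] dir 1.449 [0.1091 0.0208]
top0 [  0   0  24  26 269] [ 0.592  -0.1038] dir 2.959 [0.3048 0.29  ]
t33.7 d [ 4.26  6.09 -0.  ] az 10.79 tilt [0. 0.] q1,q7 [ 0.26 -0.79] F [ 0.4  0.1 -0.2]
```

>>> servo_tool(
  rows=[
    [0.355,0.507,0,0,0,0.96,0.4],
    [0.355,0.507,0,0,0,0.96,0.4],
    [0.355,0.507,0,0,0,0.96,0.4],
    [0.355,0.507,0,0,0,0.96,0.4],
    [0.355,0.507,0,0,0,0.96,0.4],
    [0.355,0.507,0,0,0,0.96,0.4],
    [0.355,0.507,0,0,0,0.96,0.4],
    [0.355,0.507,0,0,0,0.96,0.4],
  ],
  newtons=15,
)

```text
t: 34.7
position: [0.5439, -0.1911, 0.1692]
eef_rot: [0.961, 0.275, 0.0, 0.0]
wrist_force: [0.4, -0.7, -0.3]
gripper_width: 0.0366
grip_force: 0.0
```

>>> servo_tool(
  rows=[
    [0.355,0.507,0,0,0,0.96,0.4],
    [0.355,0.507,0,0,0,0.96,0.4],
    [0.355,0.507,0,0,0,0.96,0.4],
    [0.355,0.507,0,0,0,0.96,0.4],
    [0,0,0,0,0,0,0.4],
    [0,0,-0.6,0,0,0,0.4],
    [0,0,-0.5,0,0,0,0.4],
    [0,0,0,0,0,0,0.4],
  ],
)

```text
t: 35.7
position: [0.5977, -0.1123, 0.1235]
eef_rot: [0.909, 0.416, -0.002, -0.001]
wrist_force: [-0.9, -0.8, 0.1]
gripper_width: 0.0374
grip_force: 0.0
```

```bash
python3 - <<'E'
from h import *
go(.600,-.111,.072,-.71)
E
```

```text
t35.7 d [ 0.06  0.03 -1.29] az 0.04 tilt [-0.002 -0.001] q1,q7 [ 0.   -0.48] F [-0.9 -0.8  0.1]
```

Going down, closing lightly, then reading the force.

>>> servo_tool(
  rows=[
    [0.06,0.03,-0.5,0,0,0,0.4],
    [0,0,-0.5,0,0,0,0.4],
    [0,0,-0.28,0,0,0,0.4],
    [0,0,0,0,0,0,0.4],
    [0,0,0,0,0,0,0],
    [0,0,0,0,0,0,0],
    [0,0,0,0,0,0,0],
  ],
  newtons=15,
)

```text
t: 36.58
position: [0.6009, -0.1084, 0.0743]
eef_rot: [0.909, 0.417, -0.001, -0.002]
wrist_force: [-5.2, 3.9, 4.4]
gripper_width: 0.0139
grip_force: 15.0
```

>>> servo_tool(
  rows=[
    [-0.04,0.04,0,0,0,0.6,0],
    [0,0,0,0,0,0.9,0],
    [0,0,0,0,0,0.9,0],
    [0,0,0,0,0,0.9,0],
    [0,0,0,0,0,0.9,0],
    [0,0,0,0,0,0.9,0],
    [0,0,0,0,0,0.9,0],
    [0,0,0,0,0,0,0],
  ],
)

```text
t: 37.58
position: [0.6, -0.1079, 0.0743]
eef_rot: [0.784, 0.621, -0.0, -0.001]
wrist_force: [-4.4, 1.6, 2.9]
gripper_width: 0.0139
grip_force: 15.0
```

```bash
python3 - <<'E'
from h import *
go(.600,-.11,.072,-.71+1.67); print(env.get_obs()["moment"])
E
```

```text
t37.6 d [-0.   -0.05 -0.06] az 14.9 tilt [-0.    -0.001] q1,q7 [ 0.1  -0.07] F [-4.4  1.6  2.9]
[ 0.3745952   0.82516596 -0.01509401]
```

>>> servo_tool(
  rows=[
    [-0.03,0.01,0,0,0,0.9,0],
    [0,0,0,0,0,0.9,0],
    [0,0,0,0,0,0.9,0],
    [0,0,0,0,0,0.9,0],
    [0,0,0,0,0,0.9,0],
    [0,0,0,0,0,0.9,0],
    [0,0,0,0,0,0.9,0],
    [0,0,0,0,0,0.9,0],
  ],
)

```text
t: 38.58
position: [0.5989, -0.108, 0.0743]
eef_rot: [0.575, 0.818, -0.0, -0.0]
wrist_force: [-2.8, 2.0, 4.1]
gripper_width: 0.0141
grip_force: 15.0
```

>>> servo_tool(
  rows=[
    [0,0,0,0,0,0.9,0],
    [0,0,0,0,0,0.9,0],
    [0,0,0,0,0,0.9,0],
    [0,0,0,0,0,0.8,0],
    [0,0,0,0,0,0.8,0],
    [0,0,0,0,0,0.8,0],
    [0,0,0,0,0,0,0],
  ],
)

```text
t: 39.45
position: [0.5983, -0.1084, 0.0743]
eef_rot: [0.398, 0.917, -0.0, -0.001]
wrist_force: [-5.5, 2.3, 5.4]
gripper_width: 0.0141
grip_force: 15.0
```

```bash
python3 - <<'E'
from h import *
go(.600,-.11,.072,-.71+1.67); print(env.get_obs()["moment"])
E
```

```text
t39.5 d [ 0.04 -0.04 -0.06] az 2.61 tilt [-0.    -0.001] q1,q7 [0.28 0.76] F [-5.5  2.3  5.4]
[0.14134187 1.1062999  0.03831271]
```

>>> servo_tool(
  rows=[
    [-0.03,0,0,0,0,0.8,0],
    [0,0,0,0,0,0.8,0],
    [0,0,0,0,0,0.6,0],
    [0,0,0,0,0,0.4,0],
    [0,0,0,0,0,0,0],
  ],
)

```text
t: 40.08
position: [0.598, -0.1086, 0.0743]
eef_rot: [0.301, 0.954, -0.0, -0.0]
wrist_force: [-3.3, -0.3, 6.1]
gripper_width: 0.0139
grip_force: 15.0
```

```bash
python3 - <<'E'
from h import *
go(.600,-.11,.072,.956); print(env.get_obs()["moment"])
E
```

```text
t40.1 d [ 0.05 -0.03 -0.06] az -0.04 tilt [-0. -0.] q1,q7 [0.32 0.94] F [-3.3 -0.3  6.1]
[-0.1013853   0.76386004 -0.0964375 ]
```

>>> servo_tool(
  rows=[
    [0,0,0,0,0,0.5,0],
    [0,0,0,0,0,0.5,0],
    [0,0,0,0,0,0,0],
  ],
)

```text
t: 40.45
position: [0.5982, -0.1087, 0.0742]
eef_rot: [0.262, 0.965, -0.0, 0.0]
wrist_force: [-2.3, -1.7, 6.0]
gripper_width: 0.0146
grip_force: 15.8
```

```bash
python3 - <<'E'
from h import *
go(.600,-.11,.072,.956); print(env.get_obs()["moment"])
E
```

```text
t40.5 d [ 0.04 -0.03 -0.06] az -1.05 tilt [-0.  0.] q1,q7 [0.33 1.01] F [-2.3 -1.7  6. ]
[-0.17300713  0.70964705 -0.39758288]
```

The moment has jumped to −0.4 N·m and the jaw is starting to slip at ψ = 1.04, just past the computed 0.956, so the knob is on its off stop. Releasing.

>>> servo_tool(
  rows=[
    [0,0,0,0,0,-0.3,0],
    [0,0,0,0,0,0,0.4],
    [0,0,0,0,0,0,0.4],
    [0,0,0.6,0,0,0,0.4],
    [0,0,0.9,0,0,0,0.4],
    [0,0,0.9,0,0,0,0.4],
    [-0.6,1,0.6,0,0,-1,0.4],
    [-0.6,1,0.4,0,0,-1,0.4],
  ],
)

```text
t: 41.45
position: [0.5506, -0.0271, 0.2111]
eef_rot: [0.351, 0.936, 0.001, 0.001]
wrist_force: [0.3, 1.2, -0.7]
gripper_width: 0.037
grip_force: 0.0
```

>>> servo_tool(
  rows=[
    [-0.2,1,0,0,0,-1,0.3],
    [-0.2,1,0,0,0,-1,0.3],
    [-0.2,1,0,0,0,-1,0.3],
    [-0.2,1,0,0,0,-1,0.3],
    [-0.2,1,0,0,0,-1,0.3],
    [-0.2,0,0,0,0,-1,0.3],
    [0,0,0,0,0,-1,0.3],
    [0,0,0,0,0,0,0.3],
  ],
)

```text
t: 42.45
position: [0.5022, 0.1724, 0.2099]
eef_rot: [0.594, 0.804, 0.0, 0.0]
wrist_force: [-0.8, -0.1, -0.3]
gripper_width: 0.0277
grip_force: 0.0
```

```bash
python3 - <<'E'
from h import *
np.set_printoptions(precision=4,suppress=True)
snap('top','top8');snap('wrist','w8')
for n in ('top0','top8','w8'):
    im=np.load(f'pics/{n}.npz')['im'];m=((im.min(2)>165)).astype(np.uint8)
    if n!='w8': m[:,:130]=0;m[:,300:]=0
    else: m[235:]=0
    m=cv2.morphologyEx(m,cv2.MORPH_CLOSE,np.ones((7,7)))
    c=max(cv2.findContours(m,0,2)[0],key=cv2.contourArea)
    w=np.array([ray(n,*p,.004)[:2] for p in c[:,0]]);r=cv2.minAreaRect((w*1000).astype(np.float32))
    print(n,cv2.boundingRect(c),r)
go(.488,.346,.15,-.162)
# knob pointer
im=np.load('pics/top8.npz')['im'];cv2.imwrite('pics/k8.png',np.vstack([cv2.resize(np.load('pics/w8.npz')['im'],(640,400))[:230],cv2.resize(im[150:235,275:408],(532,340))[:,:532] if 0 else cv2.resize(im[150:240,270:412],(640,360))]))
E
```

```text
top0 (167, 206, 86, 63) ((485.4136962890625, 337.58941650390625), (201.17042541503906, 135.9000701904297), 80.58744812011719)
top8 (167, 164, 123, 236) ((372.942138671875, 260.9860534667969), (582.609130859375, 278.7471923828125), 26.054826736450195)
w8 (260, 0, 174, 126) ((483.17254638671875, 320.5666809082031), (152.18356323242188, 140.04110717773438), 81.10765838623047)
t42.5 d [-0.36  4.35 -1.5 ] az -5.76 tilt [0. 0.] q1,q7 [-0.13 -0.18] F [ 0.3  0.3 -0.4]
```

View pics/k8.png

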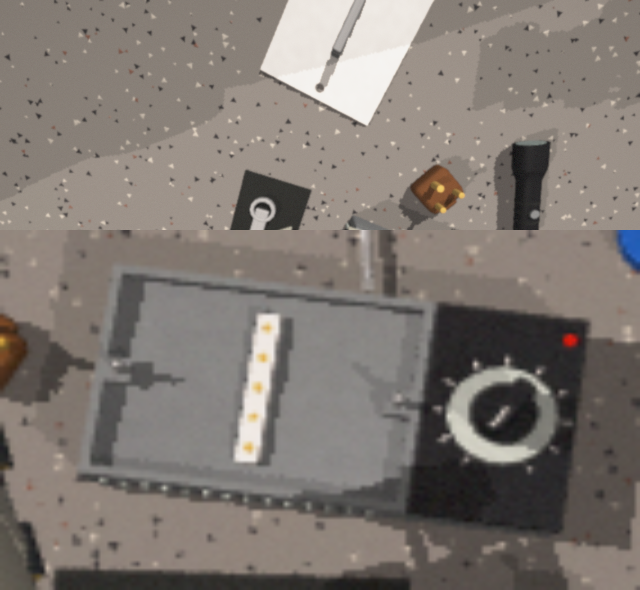

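The bay is empty and the pointer stripe at (498,415) lies towards the lower left, as expected at off. The cover's near hole is at (320,88), its corners at (261,72) and (368,124), and the handle end at (336,53).

```bash
python3 - <<'E'
from h import *
np.set_printoptions(precision=4,suppress=True)
a,b,h,e=[ray('w8',*p) for p in [(261,72,.004),(368,124,.004),(320,88,.004),(336,53,.038)]]
print(a,b,h,e,np.linalg.norm(a-b)); yaw=np.arctan2(*(b-a)[[1,0]]);print('yaw',yaw)
d=np.array([-np.sin(yaw),np.cos(yaw)]);print('centre by corners',((a+b)/2)[:2]+.093*d,'hole',h[:2]+.081*d,'handle',e[:2]+.045*d)
n='top8';u0,v0,u1,v1=374,188,388,203
g=np.load(f'pics/{n}.npz')['im'].mean(2)[v0:v1,u0:u1];print(g.astype(int))
E
```

```text
[0.4063 0.2639 0.004 ] [0.5394 0.2459 0.004 ] [0.4741 0.2672 0.004 ] [0.4802 0.3011 0.038 ] 0.1343059110720634
yaw -0.13482928559738816
centre by corners [0.4853 0.347 ] hole [0.485  0.3475] handle [0.4862 0.3456]
[[175 178 176 174 176 116  82  80  80  84  47  35  45  54]
 [171 177 177 118  66  44  39  35  38  43  41  42  44  43]
 [171 173  95  50  39  33  36  33  35  40  41  37  39  41]
 [173  95  46  38  32  36  39  34  38  40  37  39  38  27]
 [143  63  39  41  40  35  34  37  43  40  36  40  36  33]
 [ 98  44  34  37  39  39  43  43  41  44  36  34  26  28]
 [ 73  41  39  33  31  33  35  89 140  55  43  26  23  29]
 [ 71  36  39  39  35  42  43 187 109  53  28  25  28  22]
 [ 73  39  35  42  39  39 135 148  59  37  23  32  34  34]
 [ 73  34  32  34  40  87 188  82  43  20  22  25  24  31]
 [115  51  24  35  88 188  85  42  24  22  31  31  33  26]
 [197  73  29  25  40  64  42  35  26  30  28  25  27  31]
 [204 112  39  23  24  25  20  26  30  36  28  34  29  52]
 [206 203 121  46  25  23  27  33  33  29  27  36  52 114]
 [201 202 203 160  77  38  31  32  34  33  29  71 118 122]]
```

>>> servo_tool(
  rows=[
    [-0.05,0.6,-0.2,0,0,-0.8,0.3],
    [-0.06,0.65,-0.2,0,0,-0.8,0.3],
    [-0.06,0.65,-0.2,0,0,-0.8,0.3],
    [-0.06,0.65,-0.3,0,0,-0.8,0.3],
    [-0.06,0.65,-0.4,0,0,-0.8,0.3],
    [-0.06,0.6,-0.4,0,0,-0.8,0.3],
    [-0.06,0.56,-0.4,0,0,-0.87,0.3],
    [0,0,0,0,0,0,0.3],
  ],
  newtons=50,
)

```text
t: 43.55
position: [0.4841, 0.3479, 0.1245]
eef_rot: [0.759, 0.651, -0.001, -0.001]
wrist_force: [-0.3, -0.1, -0.1]
gripper_width: 0.0277
grip_force: 0.0
```

```bash
python3 - <<'E'
from h import *
go(.486,.3465,.022,-.155)
E
```

```text
t43.5 d [ 0.05 -0.03 -2.56] az -0.03 tilt [-0.001 -0.001] q1,q7 [-0.48 -0.94] F [-0.3 -0.1 -0.1]
```

>>> servo_tool(
  rows=[
    [0.05,-0.03,-0.7,0,0,0,0.3],
    [0,0,-0.8,0,0,0,0.3],
    [0,0,-0.6,0,0,0,0.3],
    [0,0,-0.4,0,0,0,0.3],
    [0,0,0,0,0,0,0.3],
    [0,0,0,0,0,0,0],
    [0,0,0,0,0,0,0],
    [0,0,0,0,0,0,0],
  ],
)

```text
t: 44.55
position: [0.4881, 0.3457, 0.0271]
eef_rot: [0.76, 0.65, 0.001, -0.0]
wrist_force: [-2.2, 0.0, 5.9]
gripper_width: 0.0097
grip_force: 50.0
```

>>> servo_tool(
  rows=[
    [0,0,0,0,0,0,0],
    [0,0,0.3,0,0,0,0],
    [0,0,0.7,0,0,0,0],
    [0,0,0.9,0,0,0,0],
    [0,0,0.9,0,0,0,0],
    [0,0,0,0,0,0,0],
  ],
)

```text
t: 45.3
position: [0.4898, 0.3466, 0.1414]
eef_rot: [0.76, 0.649, 0.003, 0.0]
wrist_force: [0.3, 0.0, -2.6]
gripper_width: 0.0095
grip_force: 50.0
```

```bash
python3 - <<'E'
from h import *
go(.6157,.030,.145,-.1135);print(env.get_obs()["moment"])
E
```

```text
t45.3 d [ 3.15 -7.91  0.09] az 0.55 tilt [0.003 0.   ] q1,q7 [-0.47 -0.94] F [ 0.3  0.  -2.6]
[-0.02296373  0.05753785  0.01651973]
```

```bash
python3 - <<'E'
from h import *
np.set_printoptions(precision=1,suppress=True)
o=env.get_obs();snap('wrist','w9');p=o["position"]
y=-.156;d=np.array([-np.sin(y),np.cos(y)])
hz=p[2]-.0245+.004
pts=[('w9',np.append(p[:2]+.081*d,hz-.002)),('w5',(.6249,.1109,.068)),('w5',(.6066,-.051,.068)),('w2',(.6249,.1109,.068)),('w2',(.6066,-.051,.068)),('top8',(.6249,.1109,.068)),('top8',(.6066,-.051,.068))]
T=[]
for n,X in pts:
    u=proj(n,X);c=np.round(u).astype(int);hw=25 if n=='w9' else 12; s=250/(2*hw)
    im=np.load(f'pics/{n}.npz')['im'][max(c[1]-hw,0):c[1]+hw,c[0]-hw:c[0]+hw];print(n,u,c,im.shape)
    T.append(cv2.resize(im,(250,250),interpolation=cv2.INTER_CUBIC))
T.append(T[0]*0);T.append(T[0]*0)
v=np.vstack([np.hstack(T[:3]),np.hstack(T[3:6]),np.hstack(T[6:9])])[:, :750]
cv2.imwrite('pics/v9.png',cv2.resize(v,(600,600)))
E
```

```text
w9 [319.2 100.4] [319 100] (50, 50, 3)
w5 [166.7 174.7] [167 175] (24, 24, 3)
w5 [366.  163.2] [366 163] (24, 24, 3)
w2 [273.9 166.2] [274 166] (24, 24, 3)
w2 [485.2 164.4] [485 164] (24, 24, 3)
top8 [295.4 182.9] [295 183] (24, 24, 3)
top8 [358.4 191.2] [358 191] (24, 24, 3)
```

View pics/v9.png

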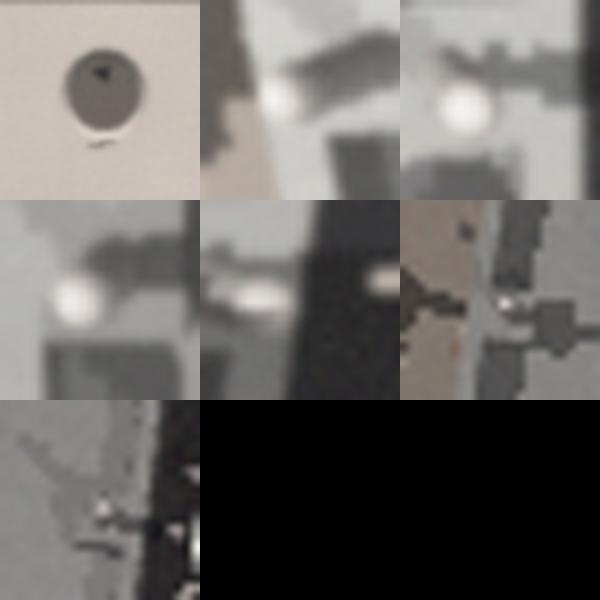

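The tiles show the hole centre at (104,89) in tile 1 and the bright stud tips. I'm turning these into positions.

```bash
python3 - <<'E'
from h import *
np.set_printoptions(precision=4,suppress=True)
for n,u,v in [('w5',164.4,174.3),('w5',361.4,163.4),('w2',270.9,165.6),('w2',481.6,163.3),('top8',295.2,182.8),('top8',357.9,191.5)]: print(n,ray(n,u,v,.067))
o=env.get_obs();p=np.array(o["position"]);q=o["eef_rot"];psi=2*np.arctan2(q[1],q[0])-np.pi/2
for hz in (p[2]-.0205,p[2]-.0225):
  h=ray('w9',319.6,96.9,hz);r=(h-p)[:2];d=np.array([-np.sin(psi),np.cos(psi)]);e=np.array([np.cos(psi),np.sin(psi)])
  print('psi',psi,'hole',h,'along',r@d,'across',r@e)
E
```

```text
w5 [0.6254 0.1132 0.067 ]
w5 [ 0.6069 -0.0474  0.067 ]
w2 [0.6255 0.1133 0.067 ]
w2 [ 0.6075 -0.0487  0.067 ]
top8 [0.6254 0.1115 0.067 ]
top8 [ 0.6061 -0.0497  0.067 ]
psi -0.15709629363165445 hole [0.5029 0.4284 0.1188] along 0.08414413591916227 across 0.0011914180481943637
psi -0.15709629363165445 hole [0.5029 0.4285 0.1168] along 0.08422862498848573 across 0.0012025663394441648
```

>>> servo_tool(
  rows=[
    [0.35,-0.87,0.1,0,0,0.06,0],
    [0.35,-0.88,0,0,0,0.06,0],
    [0.35,-0.88,0,0,0,0.06,0],
    [0.35,-0.88,0,0,0,0.06,0],
    [0.35,-0.88,0,0,0,0.06,0],
    [0.35,-0.88,0,0,0,0.06,0],
    [0.35,-0.88,0,0,0,0.06,0],
    [0.35,-0.88,0,0,0,0.06,0],
  ],
)

```text
t: 46.35
position: [0.5985, 0.0624, 0.1397]
eef_rot: [0.748, 0.664, -0.002, -0.001]
wrist_force: [-0.4, 0.5, -3.6]
gripper_width: 0.0094
grip_force: 50.0
```

>>> servo_tool(
  rows=[
    [0.35,-0.87,0,0,0,0.05,0],
    [0,0,0,0,0,0,0],
    [0,0,-0.5,0,0,0,0],
    [0,0,-0.35,0,0,0,0],
    [0,0,0,0,0,0,0],
    [0,0,0,0,0,0,0],
  ],
)

```text
t: 47.1
position: [0.6136, 0.0299, 0.1077]
eef_rot: [0.746, 0.666, -0.0, -0.0]
wrist_force: [0.8, 0.4, -3.3]
gripper_width: 0.0093
grip_force: 50.0
```

```bash
python3 - <<'E'
from h import *
go(.616,.031,.073,-.115);print(env.get_obs()["moment"])
E
```

```text
t47.1 d [ 0.06  0.03 -0.87] az -0.02 tilt [-0. -0.] q1,q7 [ 0.04 -0.3 ] F [ 0.8  0.4 -3.3]
[-0.05743012  0.04514321 -0.01716594]
```

>>> servo_tool(
  rows=[
    [0.06,0.03,0,0,0,0,0],
    [0,0,-0.2,0,0,0,0],
    [0,0,-0.15,0,0,0,0],
    [0,0,0,0,0,0,0],
  ],
)

```text
t: 47.6
position: [0.6154, 0.0301, 0.093]
eef_rot: [0.746, 0.665, -0.001, -0.001]
wrist_force: [0.2, 0.1, -3.3]
gripper_width: 0.0092
grip_force: 50.0
```

>>> servo_tool(
  rows=[
    [0,0,-0.1,0,0,0,0],
    [0,0,0,0,0,0,0],
  ],
)

```text
t: 47.85
position: [0.6159, 0.0303, 0.0896]
eef_rot: [0.746, 0.665, -0.0, -0.0]
wrist_force: [0.7, 0.5, -3.2]
gripper_width: 0.0091
grip_force: 50.0
```

```bash
python3 - <<'E'
from h import *
go(.616,.031,.073,-.115);print(env.get_obs()["moment"])
E
```

```text
t47.9 d [ 0.    0.02 -0.42] az -0.0 tilt [-0. -0.] q1,q7 [ 0.03 -0.31] F [ 0.7  0.5 -3.2]
[-0.09483993  0.00280177 -0.03808936]
```

>>> servo_tool(
  rows=[
    [0,0,-0.1,0,0,0,0],
    [0,0,-0.05,0,0,0,0],
    [0,0,0,0,0,0,0],
  ],
)

```text
t: 48.22
position: [0.616, 0.0303, 0.0837]
eef_rot: [0.746, 0.665, -0.0, -0.0]
wrist_force: [0.4, 0.1, -3.3]
gripper_width: 0.0096
grip_force: 50.0
```

>>> servo_tool(
  rows=[
    [0,0,-0.08,0,0,0,0],
    [0,0,0,0,0,0,0],
  ],
)

```text
t: 48.48
position: [0.6159, 0.0303, 0.0804]
eef_rot: [0.746, 0.665, -0.0, -0.0]
wrist_force: [-0.2, 0.1, -2.9]
gripper_width: 0.0093
grip_force: 50.0
```

```bash
python3 - <<'E'
from h import *
go(.616,.031,.073,-.115);print(env.get_obs()["moment"])
E
```

```text
t48.5 d [ 0.    0.02 -0.19] az -0.01 tilt [-0. -0.] q1,q7 [ 0.03 -0.31] F [-0.2  0.1 -2.9]
[-0.13698976  0.0712312  -0.04473989]
```

The plate underside is already below the stud tips with no contact, so the studs are in the holes. Lowering on.

>>> servo_tool(
  rows=[
    [0,0,-0.1,0,0,0,0],
    [0,0,-0.05,0,0,0,0],
    [0,0,0,0,0,0,0],
  ],
)

```text
t: 48.85
position: [0.6159, 0.0303, 0.0744]
eef_rot: [0.746, 0.665, -0.0, -0.0]
wrist_force: [0.5, 0.3, -3.1]
gripper_width: 0.0097
grip_force: 50.0
```

>>> servo_tool(
  rows=[
    [0,0,-0.06,0,0,0,0],
    [0,0,0,0,0,0,0],
  ],
)

```text
t: 49.1
position: [0.6165, 0.0304, 0.0731]
eef_rot: [0.746, 0.665, 0.0, 0.0]
wrist_force: [-1.7, -0.5, 3.1]
gripper_width: 0.0094
grip_force: 50.0
```

>>> servo_tool(
  rows=[
    [0,0,-0.04,0,0,0,0],
    [0,0,0,0,0,0,0],
  ],
)

```text
t: 49.35
position: [0.6165, 0.0304, 0.073]
eef_rot: [0.746, 0.665, 0.0, 0.0]
wrist_force: [-6.9, -0.0, 14.3]
gripper_width: 0.0094
grip_force: 50.0
```

>>> servo_tool(
  rows=[
    [0,0,0,0,0,0,0.3],
    [0,0,0,0,0,0,0.3],
    [0,0,0.4,0,0,0,0.3],
    [0,0,0.9,0,0,0,0.3],
    [0,0,0.9,0,0,0,0.3],
    [-0.6,0.9,0.9,0,0,0,0.3],
    [-0.6,1,0.5,0,0,0,0.3],
    [-0.6,1,0,0,0,0,0.3],
  ],
)

```text
t: 50.35
position: [0.5452, 0.148, 0.2182]
eef_rot: [0.747, 0.665, 0.003, 0.001]
wrist_force: [0.5, 0.5, 0.5]
gripper_width: 0.0276
grip_force: 0.0
```

>>> servo_tool(
  rows=[
    [-0.4,1,0,0,0,0,0.3],
    [-0.4,1,0,0,0,0,0.3],
    [-0.4,1,0,0,0,0,0.3],
    [-0.4,1,0,0,0,0,0.3],
    [-0.4,1,0,0,0,0,0.3],
    [0,0,0,0,0,0,0.3],
  ],
)

```text
t: 51.1
position: [0.4616, 0.3512, 0.216]
eef_rot: [0.744, 0.668, 0.001, -0.001]
wrist_force: [0.8, -0.7, 0.4]
gripper_width: 0.0272
grip_force: 0.0
```

```bash
python3 - <<'E'
from h import *
a=snap('top','top9');s=snap('side','s9')
v=np.vstack([np.hstack([cv2.resize(a[150:300,270:420],(400,400)),cv2.resize(a[160:310,410:560],(400,400))]),cv2.resize(s[150:350,200:600],(400,200)).repeat(1,1) if 0 else cv2.copyMakeBorder(cv2.resize(s[150:300,210:540],(440,200)),0,0,0,360,cv2.BORDER_CONSTANT)])
cv2.imwrite('pics/v10.png',v); print(v.shape)
# numeric: fit of white plate at z=.05
m=(a.min(2)>150).astype(np.uint8);m[:,:270]=0;m[:,400:]=0;m[:150]=0;m[240:]=0
m=cv2.morphologyEx(m,cv2.MORPH_CLOSE,np.ones((7,7)));c=max(cv2.findContours(m,0,2)[0],key=cv2.contourArea)
w=np.array([ray('top9',*p,.05)[:2] for p in c[:,0]]);print(cv2.boundingRect(c),cv2.minAreaRect((w*1000).astype(np.float32)))
E
```

```text
(600, 800, 3)
(282, 150, 110, 72) ((623.9910888671875, -4.7836761474609375), (263.8753356933594, 198.46485900878906), 76.3189697265625)
```

```bash
python3 - <<'E'
from h import *
o=env.get_obs();print(o["t"],o["position"])
E
```

```text
51.2 [0.46420032 0.34657247 0.21537337]
```

I've used up the picture views, so the last checks are by numbers: plate pose, wrench on the mat, knob stripe and lid.

```bash
python3 - <<'E'
from h import *
np.set_printoptions(precision=4,suppress=True)
a=np.load('pics/top9.npz')['im']
def comp(n,lo,box,z,morph=5):
    a=np.load(f'pics/{n}.npz')['im'];u0,v0,u1,v1=box;m=np.zeros(a.shape[:2],np.uint8);m[v0:v1,u0:u1]=a.min(2)[v0:v1,u0:u1]>lo
    m=cv2.morphologyEx(m,cv2.MORPH_CLOSE,np.ones((morph,morph)));c=max(cv2.findContours(m,0,2)[0],key=cv2.contourArea)
    w=np.array([ray(n,*p,z)[:2] for p in c[:,0]]);return cv2.boundingRect(c),cv2.minAreaRect((w*1000).astype(np.float32))
print('plate',comp('top9',140,(283,155,362,225),.05))
print('wrench',comp('top9',80,(284,238,358,267),.01,3))
q=lambda d:(.4545+d[0],.043+d[1])
for n,p in [('TLlid',(.5573-.175,-.361+.105+.011,.069)),('BRlid',(.5573-.175,-.361-.105+.011,.069))]: print(n,proj('top9',p))
d=np.load('pics/top9.npz')['im'];m=((d[:,:,2]>150)&(d[:,:,0]<90)).astype(np.uint8);m[:,:420]=0;m[:,560:]=0
c=max(cv2.findContours(m,0,2)[0],key=cv2.contourArea);w=np.array([ray('top9',*p,.067)[:2] for p in c[:,0]])
print('box+lid',cv2.boundingRect(c),cv2.minAreaRect((w*1000).astype(np.float32)))
E
```

```text
plate ((283, 155, 79, 66), ((626.525390625, 36.577972412109375), (199.8932342529297, 170.8835906982422), 84.83686828613281))
wrench ((291, 249, 61, 15), ((442.710693359375, 41.90849685668945), (36.450321197509766, 157.40032958984375), 1.2205065488815308))
TLlid [435.6202 281.8514]
BRlid [520.4259 283.6847]
box+lid (431, 209, 92, 79) ((465.6060791015625, -349.2243957519531), (223.841552734375, 187.16238403320312), 86.0732192993164)
```

```bash
python3 - <<'E'
from h import *
a=np.load('pics/top9.npz')['im'];g=a.min(2)
for lo in (175,195,205):
    m=np.zeros(g.shape,np.uint8);m[155:225,283:364]=g[155:225,283:364]>lo
    m=cv2.morphologyEx(m,cv2.MORPH_OPEN,np.ones((3,3)));c=max(cv2.findContours(m,0,2)[0],key=cv2.contourArea)
    w=np.array([ray('top9',*p,.05)[:2] for p in c[:,0]]);print(lo,cv2.boundingRect(c),cv2.minAreaRect((w*1000).astype(np.float32)))
print(g[190:203,374:388])
E
```

```text
175 (289, 159, 75, 60) ((616.401611328125, 30.061737060546875), (185.75299072265625, 136.1809844970703), 83.30000305175781)
195 (289, 159, 75, 60) ((616.2702026367188, 29.83936309814453), (185.30670166015625, 135.4607391357422), 83.35640716552734)
205 (289, 159, 75, 60) ((616.4678955078125, 29.9677734375), (184.98883056640625, 135.1211395263672), 83.36495208740234)
[[173 172  93  54  36  40  34  35  37  41  39  42  43  36]
 [172  97  45  35  34  39  41  34  39  38  35  42  40  30]
 [141  61  38  34  40  35  38  43  42  38  44  46  33  33]
 [ 96  45  38  39  40  33  35  40  41  44  41  34  25  29]
 [ 74  37  39  35  34  37  41  86 137  64  37  28  30  27]
 [ 72  41  39  33  33  37  43 184 109  49  35  21  31  26]
 [ 71  41  40  36  43  40 137 145  62  36  25  32  36  24]
 [ 79  35  34  37  44  89 187  82  40  31  24  31  28  35]
 [114  51  36  35  86 187  88  43  33  26  33  33  33  28]
 [198  69  12  30  39  63  47  30  25  31  26  31  29  29]
 [202 110  42  28  24  30  27  30  35  25  28  27  32  54]
 [204 199 120  42  19  21  22  32  31  33  24  28  56 117]
 [200 202 203 158  76  40  36  25  33  32  31  76 118 122]]
```

The plate centre is at (0.616, 0.030), with size 186 × 136 mm and yaw −0.117 at z = 0.05. It is seated and flat, and the knob is unchanged. Handing in.

```bash
python3 -c "
from workcell import env
print(env.finish_job())"
```

```text
the job is handed in; nothing more can be done
None
```

I handed the job in at about 51 s: the wrench is on the mat, the bulb and both plugs stand in the orange box with its lid shut, the knob is at its off stop, and the cover is flush over the studs; I never touched the torch, tape or screwdriver, and I confirmed the finished state from measurements only.

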